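# Seat a plug-in relay, swing its wire hold-down over it and tug-test it

## Task

One relay on the tilted control board stands proud of its socket with its wire hold-down swung back: press it fully home, swing the wire over its top until it stands straight across the middle, then prove that it is held by gripping the relay and pulling it straight out of the socket against the wire with about 15 N for about a second, never with more than 24 N. Ease off so that the wire draws the relay fully home again, let go of it, and leave the other things on the bench where they are.

Things in the scene. Friction and masses are not known exactly. Their poses are not given: they have to be found in the camera images.
- holder: bench holder that carries a green circuit board (210 x 130 mm) tilted 25 degrees towards the robot. Origin: centre of its foot; x points away from the robot, z up; the board's centre lies 95 mm above it. Three relay sockets stand in a row across the board, 52 mm apart
- socket: black relay socket (38 mm along y, 30 mm along x, 19 mm high), the one of three whose relay is not secured. Origin: centre of its underside, on the board. z: square out of the tilted board, the way to pull; x: up the slope, away from the robot; y: along the row. The other two hold fixed relays, wires closed. Nothing else within 60 mm up or down the slope is over 15 mm high
- socket_top (a point): point on the socket's axis in its top face, 19 mm above socket, axes as there; the relay's cover stands on this face when fully home
- relay: plug-in relay, clear cover over a copper coil, 45 g: 21.5 mm along x, 28 along y, cover 34 high, its two top edges along y bevelled (6 mm wide, 2.5 mm deep); its plug (13 mm) is already in the socket, whose contacts hold it with about 1 N. Origin: centre of the cover's underside, axes as the socket's; at the start 4 to 6 mm above socket_top, home when at it (within 1 mm). Grip it across x
- relay_mid (a point): centre of the relay's cover, on its axis, 17 mm above relay's origin and 17 mm below its flat top; axes as the socket's
- bail (a joint): swing (rad) of the wire hold-down, a 2.5 mm steel wire hoop hinged on the socket's y sides; hinge line along y, on the axis, 11 mm above socket; legs 21 mm either side of the axis. 0: straight along z, over the middle of the relay; positive: leaning up the slope (+x); starts at 0.6 to 0.95, stop at -0.12, stays where left. Pushed over the relay's bevel (3 to 7 N) it snaps across
- bail_stretch (a joint): how far the springy wire hoop is drawn out along its length (m), 3 N per mm: 0 when free, about 0.001 (3 N) over the home relay, then 1 mm more per mm that the relay is drawn out. The tug borne by the wire is 3000 N/m times this
- thumb_loop (a point): centre of the black sleeve (7 mm thick, 11 mm long, along y) on the small loop that rises from the middle of the crossbar: push here. 56 mm from the hinge line; over the home relay 57 mm from it, 15 mm above the relay's flat top
- crossbar: the wire hoop's crossbar with its loop, along y, which bears on the relay's top at both sides of the loop; its axis is 42 mm from the hinge line when free. Origin: on the hinge line
- duster: white aerosol can 66 mm thick, 190 mm high, standing; origin: centre of its foot. Bystander
- screwdriver: screwdriver 190 mm long, lying on the mat. Bystander
- tweezers: steel tweezers 120 mm long, 9 mm high, lying on the mat. Bystander
- old_relay_mid (a point): centre of the old relay, which lies loose on the mat (34 mm long and 22 mm high without its plug). Bystander
Things that resemble listed ones, but are neither listed nor needed, are in the scene too. Leave any blue or pink look-alike of the relay alone.

How it is judged:
By the outcome, as a careful person would: the job done as asked, in the order asked, and still so for the second after the job is handed in, with the robot touching nothing.
It also fails if it takes over 62 s, if anything falls off the work surface, if the arm or the gripper's body presses on something with over 40 N, if the wrist force passes 120 N, or if a joint passes its speed limit or range.

## Robot

A 7-joint arm with a two-finger parallel gripper is mounted at the origin on the work surface. World frame = base frame: x ahead of the robot, y to its left, z up, the work surface at z = 0. Lengths are in mm, angles in rad, forces in N, time in s.
With the tool pointing down it reaches from about 400 to 875 mm from the base axis. Payload 4.4 kg.
Tool frame: the origin (TCP) lies at the very end of the fingers, on their centre line; the grasp point (between the pads) lies behind it (ctrl.hold_point_z is the z of the grasp point in the tool frame, in mm); z points along the fingers, y is the direction in which the jaws open and shut (so a half turn about z gives the same grasp; the last joint's range is limited). The gripper opens to 85 mm and grips with 20 to 120 N. Pads are 22 mm wide; open, the fingers measure 114 mm over their backs; the gripper's body (76 mm by 85 mm) begins 54 mm behind the grasp point. The pads swing forward as they close: fully open they stand 13 mm farther back than shut.
Start: joints at [-1.403, 0.628, 0.038, 1.517, -0.027, 0.996, -0.02], TCP at [150.564, 632.336, 231.313] pointing down, gripper open.
Joint ranges: [-3.06, 3.06], [-0.37, 2.12], [-1.25, 1.32], [0.18, 2.47], [-1.1, 4.24], [0.23, 1.98], [-2.94, 2.94]. Speed limits (rad/s): [2.57, 2.57, 3.14, 3.14, 3.14, 3.14, 3.14].

## Interface

Orientations are given as [roll, pitch, yaw] about the fixed x, y, z axes, in that order (R = Rz(yaw) Ry(pitch) Rx(roll)).
In Python, from cell import ctrl, vision gives the robot as it stands.
- The arm moves only by the shell command python3 -m crank 'ROWS' [OPENING]. ROWS is JSON, a list of rows, each an object of numbers: "x", "y", "z": the shift along the tool's x, y, z in cm; "spin": the turn about the tool's z in rad. A call has 1 to 5 rows; each row shifts and turns the commanded pose from where the row before left it, along the tool's axes as they then stand; what a row does not reach is not made up. A row lasts 1/10 s, in which the tool goes at most 50 mm and 8.59 degrees, less where a joint would pass 70% of its speed; a pose out of reach is approached as far as the arm can. A call is refused whole if a number of a shift passes 5 or a number of a turn 0.15, either way. A call with a gripper value outside its range is refused whole. OPENING is the opening in per cent of the stroke, from 0 (shut) to 100 (fully open), set as the call begins (- or left out, the last holds). The fingers move at their own pace and stop on an object; the grip force is fixed at half the most. Time passes only in rows, so rows that do not move let the fingers close. It gives the time, the measured TCP pose, the force and the opening at its end, in the units of the state.
- ctrl.read_state(): the state, without advancing time (a new reading comes with each control period).
- vision.get_image(name): name is "side" or "top" or "wrist"; returns the picture (400x640x3 uint8, blue, green, red); there is no depth.
- vision.calibration(name): a dict with "vfov" (degrees; the focal length in pixels is half the picture's height over the tangent of half this angle, whatever the lens; pixels are square), "cx", "cy" (the principal point, pixels), "eye" and "rotation" of the camera in the world. Camera axes: x right, y up, looking along -z (the intrinsics and any distortion apply to the point x, -y, -z); pixel columns grow to the right and rows downward; lengths in mm; the calibration is good to about 2 mm. A picture is of the moment at which its call begins: read the wrist's pose just before it. calibration takes no time and is no camera call; for the wrist camera it gives the pose at the moment of the call.
- ctrl.finish_job(): hands the job in, once; it reports no verdict.
Trained networks look in the newest picture that a camera, given by its name, has taken for a name from the list of things; names that differ only in an ending like _2 or _b are one class to them, and where a whole thing is asked for, a point or a joint stands for the part that bears it (a point fixed in the world has none). Each returns a list of dicts, best first, with "score" (0 to 1); they miss things now and then, are a little off and sometimes report something else, mostly with a low value. They report only what shows in the picture. A call takes as long as a camera call. They do not tell look-alikes from the thing itself.
- vision.boxes_of(name, camera): "extent" ([left, top, right, bottom] in pixels, round what is visible of it).
- vision.regions_of(name, camera): "mask" (400x640 bool, what is visible of it) and "extent" ([left, top, right, bottom] in pixels, round what is visible of it).
- vision.place_of(name, camera): "point" ([column, row] in pixels: a listed point, or the origin of a listed thing).
The state is a dict: "clock": time; "qpos": joint angles; "qd": joint speeds; "tau": joint torques, N m; "eef_pos": TCP position; "tool_rot": TCP orientation; "force": force on the tool from outside, world axes, zero at the start; "torque": the same for the moment, N m; "width": finger opening in mm.
Only numpy, scipy, OpenCV 4.12 (cv2) and the standard library are available. Lean on these libraries where they do the work, as an engineer would, in place of code of your own. Each camera call takes 0.05 s, during which the arm holds its last target.

## Working session

There is one attempt and no reset: what is moved stays moved. The work goes in short steps, Python scripts to look and compute and a shell command to move; the robot and the scene stay as the last step left them, time stands still between calls to the robot, and variables do not carry over. Pictures are saved under pics/ and viewed, and the job is handed in when it is done.

```bash
ls; mkdir -p pics
python3 - <<'E'
from cell import ctrl, vision
import cv2
s=ctrl.read_state();print(s, ctrl.hold_point_z)
for n in ("side","top","wrist"):
    im=vision.get_image(n);cv2.imwrite(f"pics/{n}0.png",im);print(n,vision.calibration(n))
E
```

```text
pics
{'clock': 0.0, 'qpos': array([-1.40281828,  0.62932439,  0.03844105,  1.51840628, -0.02698869,
        0.99632224, -0.01998763]), 'qd': array([ 0.0009442 , -0.00014813, -0.0001541 , -0.00195352,  0.00091421,
        0.00174399,  0.00048984]), 'tau': array([ 3.08803474e-04, -5.63418674e+01,  1.22607194e+00, -1.93452984e+01,
        1.09133471e-02,  1.06163824e-02, -2.03466023e-06]), 'eef_pos': array([150.39977159, 631.68962841, 230.39094776]), 'tool_rot': array([-3.13965072e+00,  3.44510499e-05,  2.90783303e+00]), 'force': array([-0.92894329,  0.46023938, -0.23644219]), 'torque': array([-0.01057571,  0.03324567, -0.0407683 ]), 'width': 85.19811587362115} -18.700000000000003
side {'vfov': 48.07403821049809, 'cx': 322.49349509570084, 'cy': 189.8128764467442, 'eye': array([ 468.29504092, -868.97902761,  695.75070558]), 'rotation': array([ 0.98966305,  0.02074319, -0.1295245 ])}
top {'vfov': 55.95857580866881, 'cx': 319.3483829759016, 'cy': 205.15028659755703, 'eye': array([463.91997585,  15.32014517, 945.55055967]), 'rotation': array([ 0.13680293, -0.0043586 , -1.58852024])}
wrist {'vfov': 65.21661314103969, 'cx': 320.2039233847576, 'cy': 202.08690729294457, 'eye': array([ 80.99076198, 648.50161057, 373.77443752]), 'rotation': array([-0.28373156,  0.00177354,  1.3371008 ])}
```

View pics/side0.png

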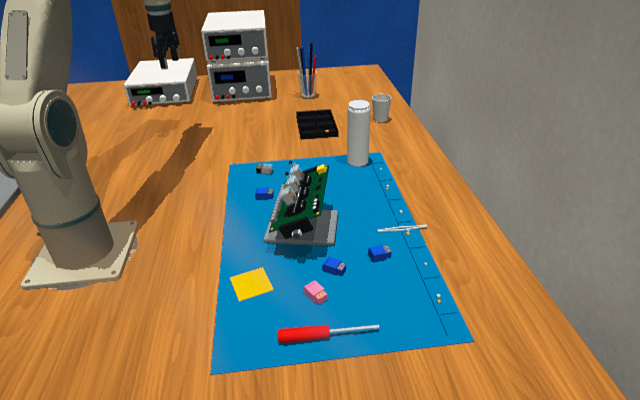

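View pics/top0.png

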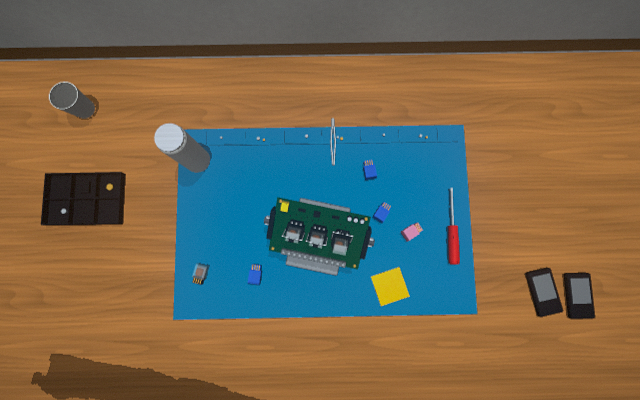

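View pics/wrist0.png

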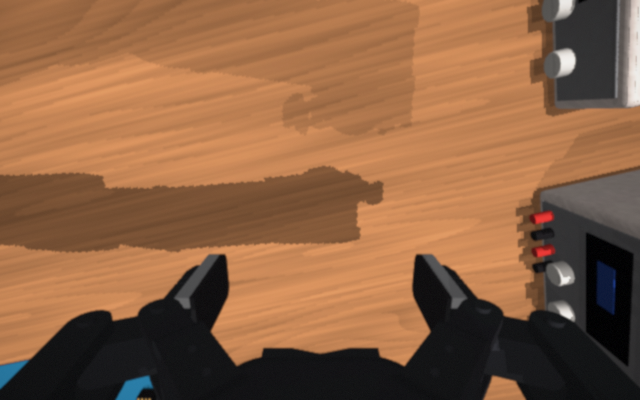

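```bash
cat > h.py <<'E'
import numpy as np, cv2
from scipy.spatial.transform import Rotation as Rn
from cell import ctrl, vision
def K(c):
    f=200/np.tan(np.radians(c['vfov'])/2); return f
def proj(c,P):
    R=Rn.from_euler('xyz',c['rotation']).as_matrix(); f=K(c)
    q=(np.atleast_2d(P)-c['eye'])@R
    return np.c_[c['cx']+f*q[:,0]/-q[:,2], c['cy']-f*q[:,1]/-q[:,2]]
def ray(c,uv):
    R=Rn.from_euler('xyz',c['rotation']).as_matrix(); f=K(c)
    d=np.array([(uv[0]-c['cx'])/f,-(uv[1]-c['cy'])/f,-1.]); d=R@d
    return d/np.linalg.norm(d)
def tri(obs):
    A=np.zeros((3,3));b=np.zeros(3)
    for c,uv in obs:
        d=ray(c,uv);M=np.eye(3)-np.outer(d,d);A+=M;b+=M@c['eye']
    p=np.linalg.solve(A,b)
    return p,[np.linalg.norm(np.cross(p-c['eye'],ray(c,uv))) for c,uv in obs]
E
python3 - <<'E'
from h import *
for n in ("top","side"):
    im=vision.get_image(n)
    cr=im[190:280,255:385] if n=="top" else im[150:250,250:350]
    cv2.imwrite(f"pics/{n}1.png",cv2.resize(cr,None,fx=6,fy=6,interpolation=cv2.INTER_CUBIC))
    for o in ("holder","socket","socket_top","relay","relay_mid","thumb_loop","crossbar"):
        for r in vision.place_of(o,n)[:4]: print(n,o,round(r['score'],2),np.round(r['point'],1))
E
```

```text
top holder 0.78 [316.6 236.8]
top socket 0.5 [337.9 237.3]
top socket_top 0.76 [341.8 240.7]
top relay 0.81 [416.4 231.1]
top relay 0.75 [365.8 164.5]
top relay 0.73 [380.9 210.1]
top relay 0.62 [338.8 244.7]
top relay_mid 0.8 [409.1 234.3]
top relay_mid 0.65 [338.9 245.5]
top relay_mid 0.51 [373.3 170.3]
top relay_mid 0.51 [255.1 279. ]
top thumb_loop 0.61 [342.9 233.1]
top crossbar 0.39 [340.8 238.4]
side holder 0.6 [304.8 230.5]
side socket 0.56 [297.6 211.3]
side socket_top 0.5 [295.3 204.7]
side relay 0.89 [337.4 267.9]
side relay 0.81 [319.4 292.4]
side relay 0.63 [384.8 250.3]
side relay 0.55 [265.4 189.9]
side relay_mid 0.8 [312.8 293.1]
side relay_mid 0.74 [379.4 251.4]
side relay_mid 0.72 [332.6 264.5]
side relay_mid 0.64 [287.8 197.4]
side thumb_loop 0.45 [300. 185.]
```

```bash
ls pics; python3 -m crank --help 2>&1 | head -5
```

```text
side0.png
side1.png
top0.png
top1.png
wrist0.png
invalid input: not JSON, or not a number
```

View pics/top1.png

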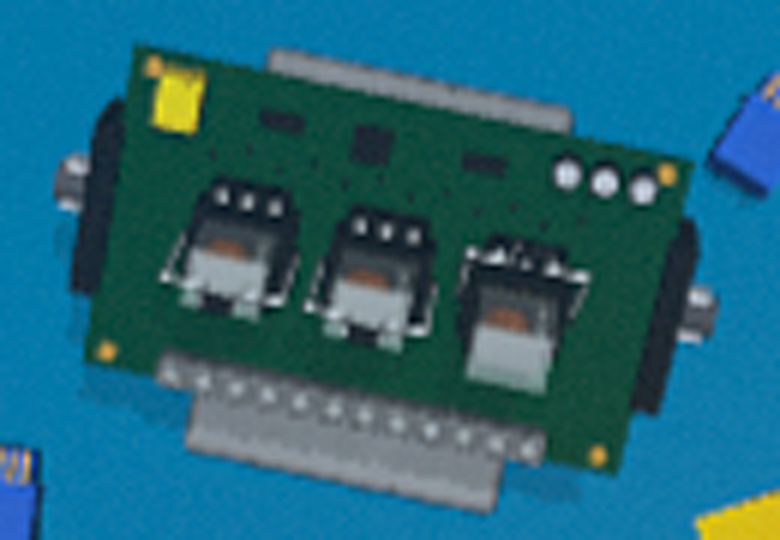

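View pics/side1.png

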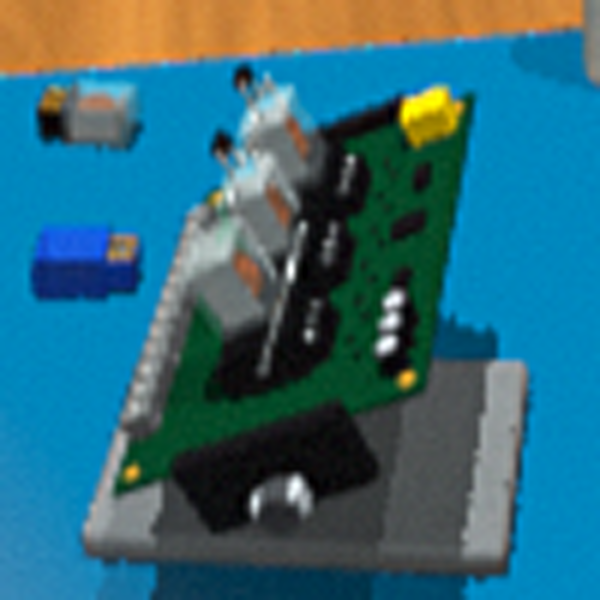

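```bash
cat > fit.py <<'E'
from h import *
from scipy.optimize import least_squares
def rot(yaw,t=np.radians(25)):
    return Rn.from_euler('z',yaw).as_matrix()@np.array([[np.cos(t),0,-np.sin(t)],[0,1,0],[np.sin(t),0,np.cos(t)]])
E
python3 - <<'E'
from fit import *
ct,cs=vision.calibration('top'),vision.calibration('side')
# board coords x(up),y(left)
B=np.array([[65,105,0],[65,-105,0],[-65,-105,0],[-65,105,0]])
T=np.array([[277.5,197.5],[370.3,216.7],[357.5,268.7],[269.5,250.3]])
S={0:(329.2,166.2),1:(321.7,215),2:(269.2,232)}
def res(p):
    W=p[:3]+B@rot(p[3]).T
    r=(proj(ct,W)-T).ravel()
    s=np.concatenate([proj(cs,W[k])[0]-S[k] for k in S])
    return np.r_[r,s]
o=least_squares(res,[480,0,95,0]);print(o.x,np.round(o.fun,1))
R=rot(o.x[3])
for y in(52,0,-52):
  for x in (0,-10,-20):
    P=o.x[:3]+R@[x,y,19]
    print(y,x,P.round(1),proj(ct,P).round(1),proj(cs,P).round(1))
for nm,t,s in [("socktop",(341.8,240.7),(295.3,204.7)),("mid",(338.9,245.5),(287.8,197.4)),("sock",(337.9,237.3),(297.6,211.3)),("loop",(342.9,233.1),(300,185))]:
    p,e=tri([(ct,t),(cs,s)]);print(nm,p.round(1),np.round(e,1),(R.T@(p-o.x[:3])).round(1))
E
```

```text
[ 5.17139748e+02  1.28894784e+01  9.72942383e+01 -2.18669204e-01] [-0.4 -0.9  0.4 -1.1  0.5 -0.5 -0.8 -0.5 -1.  -0.5 -1.2  0.2 -0.8  1.1]
52 0 [520.6  65.4 114.5] [[294.6 231.5]] [[299.3 179.4]]
52 -10 [511.7  67.4 110.3] [[293.8 235.6]] [[295.8 180.8]]
52 -20 [502.9  69.3 106.1] [[293.1 239.7]] [[292.2 182.1]]
0 0 [509.3  14.6 114.5] [[317.7 236.2]] [[296.4 191.1]]
0 -10 [500.5  16.6 110.3] [[316.8 240.3]] [[292.7 192.5]]
0 -20 [491.6  18.6 106.1] [[316.  244.4]] [[289.  193.8]]
-52 0 [498.  -36.1 114.5] [[340.8 240.9]] [[293.3 203.8]]
-52 -10 [489.2 -34.2 110.3] [[339.9 245. ]] [[289.4 205.2]]
-52 -20 [480.3 -32.2 106.1] [[339.  249.1]] [[285.6 206.6]]
socktop [500.4 -38.4 113.1] [1.9 1.9] [  2.  -53.7  16.5]
mid [487.3 -30.8 129.6] [0.3 0.3] [ -4.2 -49.2  37.6]
sock [507.1 -31.3  89.1] [0.2 0.2] [ -3.6 -45.3  -7.4]
loop [513.8 -37.8 164.2] [1.7 1.7] [ 35.3 -50.2  57.3]
```

The relay in question is the right-hand one in the top view (about 341,242). It has no wire across its top, and the wire leans back up the slope. The blue and pink blocks and the old grey relay lie loose on the mat. Next I plan the transit.

```bash
cat > plan.py <<'E'
from h import *
def plan(target,n,spin):
    s=ctrl.read_state(); p=s['eef_pos'].copy(); R=Rn.from_euler('xyz',s['tool_rot']).as_matrix()
    st=(np.array(target)-p)/n; out=[]
    for i in range(n):
        d=R.T@st/10; out.append((d.round(2).tolist(),spin/n)); R=R@Rn.from_euler('z',spin/n).as_matrix()
    for o in out: print('{"x":%.1f,"y":%.1f,"z":%.1f,"spin":%.3f}'%(*o[0],o[1]))
    print(Rn.from_matrix(R).as_euler('xyz'))
E
python3 -c "
from plan import *
plan([484,-33,250],20,1.555)"
```

```text
{"x":-2.4,"y":-2.9,"z":-0.1,"spin":0.078}
{"x":-2.6,"y":-2.7,"z":-0.1,"spin":0.078}
{"x":-2.8,"y":-2.4,"z":-0.1,"spin":0.078}
{"x":-3.0,"y":-2.2,"z":-0.1,"spin":0.078}
{"x":-3.1,"y":-2.0,"z":-0.1,"spin":0.078}
{"x":-3.3,"y":-1.7,"z":-0.1,"spin":0.078}
{"x":-3.4,"y":-1.5,"z":-0.1,"spin":0.078}
{"x":-3.5,"y":-1.2,"z":-0.1,"spin":0.078}
{"x":-3.6,"y":-0.9,"z":-0.1,"spin":0.078}
{"x":-3.7,"y":-0.6,"z":-0.1,"spin":0.078}
{"x":-3.7,"y":-0.3,"z":-0.1,"spin":0.078}
{"x":-3.7,"y":-0.1,"z":-0.1,"spin":0.078}
{"x":-3.7,"y":0.2,"z":-0.1,"spin":0.078}
{"x":-3.7,"y":0.5,"z":-0.1,"spin":0.078}
{"x":-3.6,"y":0.8,"z":-0.1,"spin":0.078}
{"x":-3.6,"y":1.1,"z":-0.1,"spin":0.078}
{"x":-3.5,"y":1.4,"z":-0.1,"spin":0.078}
{"x":-3.4,"y":1.6,"z":-0.1,"spin":0.078}
{"x":-3.2,"y":1.9,"z":-0.1,"spin":0.078}
{"x":-3.1,"y":2.1,"z":-0.1,"spin":0.078}
[-3.14154383e+00  3.18192611e-06  1.35279881e+00]
```

```bash
python3 -m crank '[{"x":-2.4,"y":-2.9,"z":-0.1,"spin":0.078},{"x":-2.6,"y":-2.7,"z":-0.1,"spin":0.078},{"x":-2.8,"y":-2.4,"z":-0.1,"spin":0.078},{"x":-3.0,"y":-2.2,"z":-0.1,"spin":0.078},{"x":-3.1,"y":-2.0,"z":-0.1,"spin":0.078}]' 0
python3 -m crank '[{"x":-3.3,"y":-1.7,"z":-0.1,"spin":0.078},{"x":-3.4,"y":-1.5,"z":-0.1,"spin":0.078},{"x":-3.5,"y":-1.2,"z":-0.1,"spin":0.078},{"x":-3.6,"y":-0.9,"z":-0.1,"spin":0.078},{"x":-3.7,"y":-0.6,"z":-0.1,"spin":0.078}]'
```

```text
clock: 1.45
eef_pos: [234.1, 464.4, 236.5]
tool_rot: [3.141, -0.0, 2.515]
force: [0.4, -0.4, 0.5]
width: 12.2
clock: 1.95
eef_pos: [317.4, 298.4, 241.6]
tool_rot: [3.141, -0.0, 2.125]
force: [0.7, 0.1, -0.2]
width: -0.2
```

```bash
python3 -m crank '[{"x":-3.7,"y":-0.3,"z":-0.1,"spin":0.078},{"x":-3.7,"y":-0.1,"z":-0.1,"spin":0.078},{"x":-3.7,"y":0.2,"z":-0.1,"spin":0.078},{"x":-3.7,"y":0.5,"z":-0.1,"spin":0.078},{"x":-3.6,"y":0.8,"z":-0.1,"spin":0.078}]'
python3 -m crank '[{"x":-3.6,"y":1.1,"z":-0.1,"spin":0.078},{"x":-3.5,"y":1.4,"z":-0.1,"spin":0.078},{"x":-3.4,"y":1.6,"z":-0.1,"spin":0.078},{"x":-3.2,"y":1.9,"z":-0.1,"spin":0.078},{"x":-3.1,"y":2.1,"z":-0.1,"spin":0.078}]'
python3 -m crank '[{"x":0},{"x":0}]'
python3 - <<'E'
from h import *
for n in ("wrist","side","top"):
    im=vision.get_image(n);cv2.imwrite(f"pics/{n}2.png",im)
    if n=="wrist": print(vision.calibration(n))
    for o in ("socket_top","relay_mid","thumb_loop","socket"):
        for r in vision.place_of(o,n)[:3]: print(n,o,round(r['score'],2),np.round(r['point'],1))
print(ctrl.read_state()['qpos'],ctrl.read_state()['force'])
E
```

```text
clock: 2.45
eef_pos: [399.9, 132.3, 246.7]
tool_rot: [3.141, -0.001, 1.735]
force: [-0.0, -0.2, 0.2]
width: 0.1
clock: 2.95
eef_pos: [483.4, -35.8, 251.6]
tool_rot: [3.141, -0.001, 1.345]
force: [-0.2, 0.4, 0.6]
width: 0.1
{'vfov': 65.21661314103969, 'cx': 320.2039233847576, 'cy': 202.08690729294457, 'eye': array([502.01723896,  27.2365219 , 395.33374829]), 'rotation': array([-0.28900795, -0.00649911, -0.23556208])}
wrist socket_top 0.93 [336.3 186.1]
wrist relay_mid 0.89 [400.2 237.8]
wrist relay_mid 0.63 [483.1 198.1]
wrist relay_mid 0.61 [372.6 288.8]
wrist thumb_loop 0.69 [362.3 203.1]
wrist socket 0.97 [340.9 183.1]
side socket_top 0.72 [295.5 202.2]
side relay_mid 0.77 [377.  253.4]
side relay_mid 0.61 [262.  190.2]
side thumb_loop 0.43 [300.4 183.2]
side socket 0.65 [299.  211.2]
top relay_mid 0.81 [254.5 276.9]
top relay_mid 0.62 [372.6 172.3]
[-0.38686949  0.41176394  0.5598078   1.95274349 -0.28565562  0.85498804
  0.10234231] [-0.29108446  0.39084202 -0.14341683]invalid input at $[0]: expected keys x, y, z, spin
```

View pics/wrist2.png

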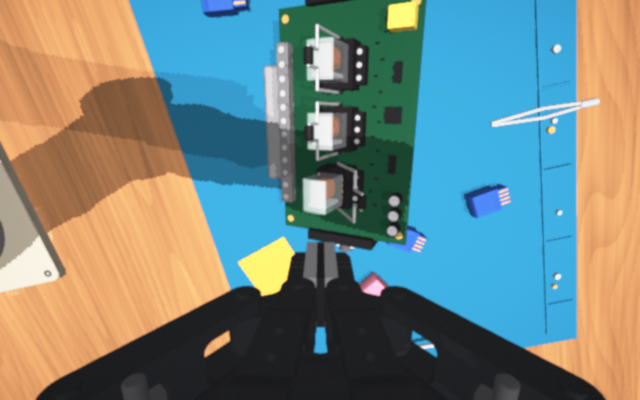

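Run:
```python
import cv2
im=cv2.imread('pics/side2.png')[150:250,250:350];cv2.imwrite('pics/side2c.png',cv2.resize(im,None,fx=6,fy=6,interpolation=cv2.INTER_CUBIC))
```

```text
(no output)
```

View pics/side2c.png

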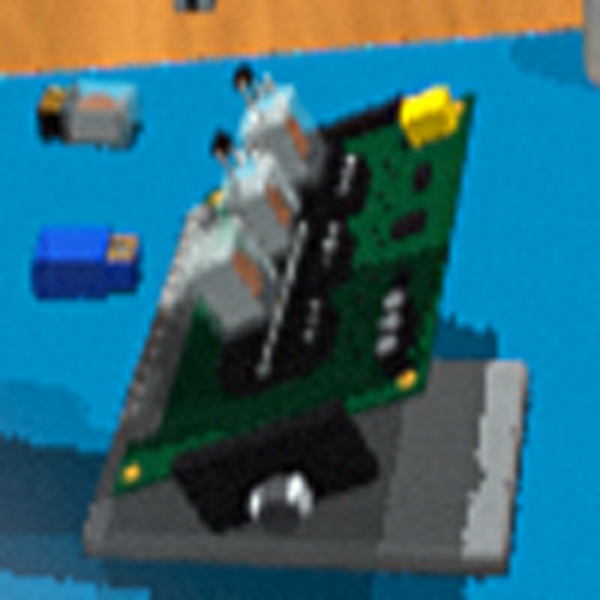

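```bash
cat > ov.py <<'E'
from fit import *
POSE=np.array([517.14,12.89,97.29,-0.2187])
def overlay(im,c,box,fx,name,lift=0,bail=0.,stretch=0,pose=POSE,sy=-52,sx=0):
    R=rot(pose[3]); o=pose[:3]+R@np.array([sx,sy,0])
    out=cv2.resize(im[box[1]:box[3],box[0]:box[2]],None,fx=fx,fy=fx,interpolation=cv2.INTER_CUBIC)
    def L(pts,col,closed=False):
        q=((proj(c,pts)-[box[0],box[1]]+.5)*fx).astype(int)
        cv2.polylines(out,[q.reshape(-1,1,2)],closed,col,1)
    S=lambda P:o+np.array(P,float)@R.T
    L(pose[:3]+np.array([[65,105,0],[65,-105,0],[-65,-105,0],[-65,105,0]])@R.T,(0,255,0),True)
    for z in (19,): L(S([[15,19,z],[15,-19,z],[-15,-19,z],[-15,19,z]]),(0,255,255),True)
    z=19+lift
    for zz in (z,z+34): L(S([[10.75,14,zz],[10.75,-14,zz],[-10.75,-14,zz],[-10.75,14,zz]]),(0,0,255),True)
    b=np.array([np.sin(bail),0,np.cos(bail)]); h=np.array([0,0,11])
    r=42+stretch
    L(S([h+[0,21,0],h+[0,21,0]+b*r,h+[0,-21,0]+b*r,h+[0,-21,0]]),(255,0,255))
    t=h+b*(r+14); L(S([t+[0,5.5,0],t-[0,5.5,0]]),(255,255,0))
    cv2.imwrite(name,out)
E
python3 - <<'E'
from ov import *
im=cv2.imread('pics/wrist2.png')
c={'vfov': 65.21661314103969, 'cx': 320.2039233847576, 'cy': 202.08690729294457, 'eye': np.array([502.01723896,  27.2365219 , 395.33374829]), 'rotation': np.array([-0.28900795, -0.00649911, -0.23556208])}
cv2.imwrite('pics/wrist2c.png',cv2.resize(im[140:250,260:400],None,fx=5,fy=5,interpolation=cv2.INTER_CUBIC))
overlay(im,c,(260,140,400,250),5,'pics/wrist2o.png',lift=5,bail=.7)
E
```

```text
(no output)
```

View pics/wrist2c.png

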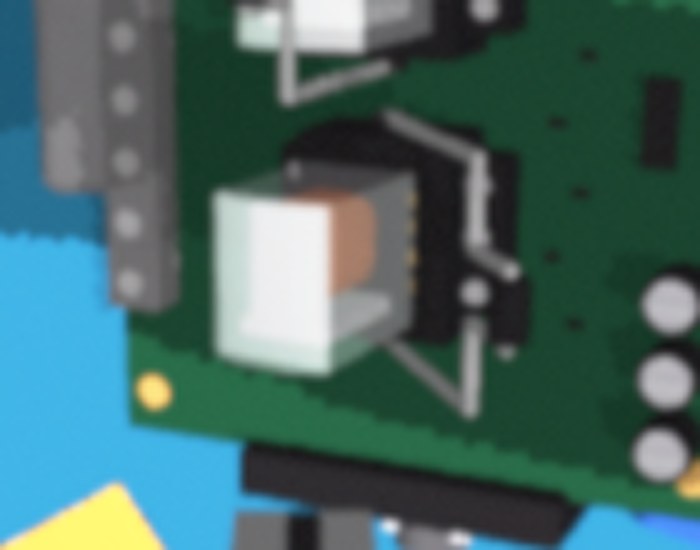

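View pics/wrist2o.png

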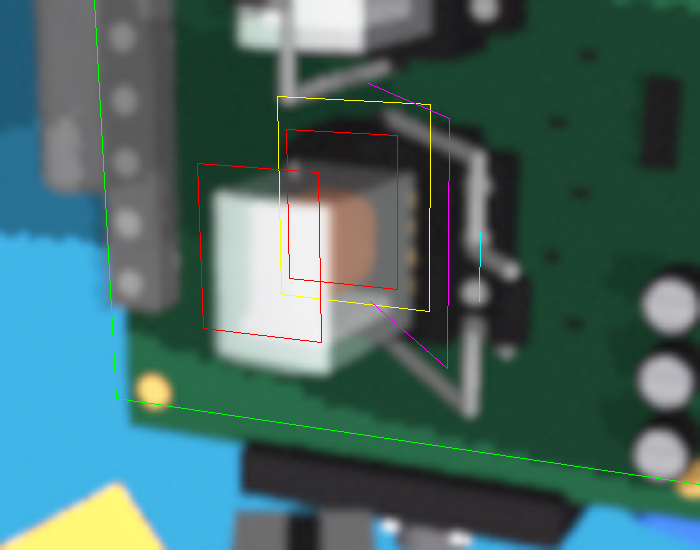

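Run:
```python
from ov import *
c=vision.calibration('wrist');im=vision.get_image('wrist');cv2.imwrite('pics/wrist3.png',im)
np.save('c3.npy',c,allow_pickle=True);print(c['eye'],ctrl.read_state()['eef_pos'],ctrl.read_state()['tool_rot'])
overlay(im,c,(260,140,400,250),5,'pics/wrist3o.png',lift=5,bail=.8)
```

```text
[498.17831031  35.23831775 394.51346112] [482.60930856 -34.29719072 251.30998404] [-3.14155183e+00 -6.43919385e-05  1.34815002e+00]
```

View pics/wrist3o.png

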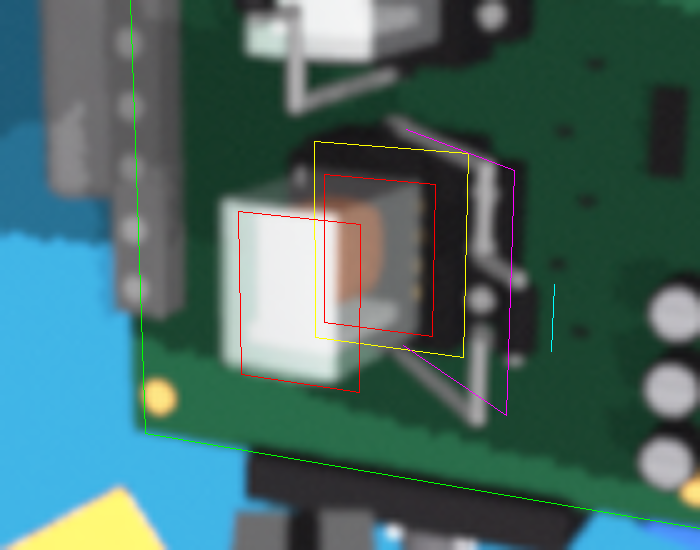

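```bash
cat > jf.py <<'E'
from fit import *
ct,cs=vision.calibration('top'),vision.calibration('side'); cw=np.load('c3.npy',allow_pickle=True).item()
B=np.array([[65,105,0],[65,-105,0],[-65,-105,0],[-65,105,0]])
T=np.array([[277.5,197.5],[370.3,216.7],[357.5,268.7],[269.5,250.3]])
S={0:(329.2,166.2),1:(321.7,215),2:(269.2,232)}
off=np.array([260,140])
wB=np.array([133,425])/5+off
RT=np.array([[-10.75,14,0],[10.75,14,0],[10.75,-14,0],[-10.75,-14,0]])
# bevel: outline of top at 2.5 below flat
wR=np.array([[222,200],[340,206],[337,382],[222,365]])/5+off
def res(p,w=True):
    R=rot(p[3]);W=p[:3]+B@R.T
    r=(proj(ct,W)-T).ravel()*2.2
    s=np.concatenate([proj(cs,W[k])[0]-S[k] for k in S])*2.5
    a=(proj(cw,W[2])[0]-wB)*1.
    Q=RT+np.array([0,-52,19+31.5+p[4]])
    b=(proj(cw,p[:3]+Q@R.T)-wR).ravel()*.8
    return np.r_[r,s,a,b]
o=least_squares(res,[517,13,97,-.21,5]);print(o.x.round(3));print(np.round(o.fun,1))
E
python3 jf.py
```

```text
[ 5.17171e+02  1.41840e+01  9.62150e+01 -2.22000e-01  1.16030e+01]
[-1.8 -2.1 -0.5 -2.  -0.5 -0.9 -3.  -1.5 -2.3 -0.9 -3.6  0.7 -2.3  2.7
  1.6 -0.4  0.1  0.7  0.8  1.8  1.   0.9  0.5  0.7]
```

```bash
cat >> jf.py <<'E'
import copy
def res2(p):
    global ct,cs,cw
    R=rot(p[3]);W=p[:3]+B@R.T
    e=p[5:14].reshape(3,3); cc=[]
    for c,d in zip((ct,cs,cw),e):
        c=dict(c);c['eye']=c['eye']+d;cc.append(c)
    r=(proj(cc[0],W)-T).ravel()*2.2/1.5
    s=np.concatenate([proj(cc[1],W[k])[0]-S[k] for k in S])*2.5/1.5
    a=(proj(cc[2],W[2])[0]-wB)
    Q=RT+np.array([0,-52,19+31.5+p[4]])
    b=(proj(cc[2],p[:3]+Q@R.T)-wR).ravel()
    return np.r_[r,s,a,b,p[5:]/1.5,(p[4]-5)/.7]
o=least_squares(res2,np.r_[517,13,97,-.21,5,np.zeros(9)]);print(o.x.round(3));print(np.round(o.fun[:24],1))
J=o.jac;C=np.linalg.inv(J.T@J);print(np.sqrt(np.diag(C))[:5])
R=rot(o.x[3]);P=o.x[:3]+R@[0,-52,19];print('socktop',P,'loop@.8',o.x[:3]+R@[56*np.sin(.8),-52,11+56*np.cos(.8)])
E
python3 jf.py
```

```text
[ 5.17171e+02  1.41840e+01  9.62150e+01 -2.22000e-01  1.16030e+01]
[-1.8 -2.1 -0.5 -2.  -0.5 -0.9 -3.  -1.5 -2.3 -0.9 -3.6  0.7 -2.3  2.7
  1.6 -0.4  0.1  0.7  0.8  1.8  1.   0.9  0.5  0.7]
[ 5.16272e+02  1.39120e+01  9.61280e+01 -2.21000e-01  5.45900e+00
  5.98000e-01  9.28000e-01  5.76000e-01 -2.70500e+00 -4.03000e-01
 -4.80000e-01  2.10700e+00 -5.25000e-01 -9.60000e-02]
[-0.4 -0.3  0.4 -0.4  0.5  0.3 -1.2 -0.  -0.4 -1.  -1.   0.  -0.2  1.4
 -1.   0.  -0.   0.   0.3  1.2  0.7 -0.6  0.5 -0.7]
[0.96810102 1.08374504 1.74805373 0.00471509 0.6623177 ]
socktop [497.02179793 -35.05617912 113.34768775] loop@.8 [519.75366727 -40.17188945 158.43474146]
```

```bash
python3 -m crank '[{"x":0.12,"y":-0.42,"z":2.5,"spin":0},{"x":0.12,"y":-0.41,"z":2.5,"spin":0},{"x":0,"y":0,"z":2.0,"spin":0},{"x":0,"y":0,"z":0.8,"spin":0},{"x":0,"y":0,"z":0,"spin":0}]'
python3 - <<'E'
from ov import *
s=ctrl.read_state();P=np.array([497.,-35.06,113.35]);R=rot(-.221)
d=s['eef_pos']-P;Rz=Rn.from_euler('z',-.221).as_matrix();print((Rz.T@d).round(1),s['force'],s['clock'])
for n in('side','wrist'):
    c=vision.calibration(n);im=vision.get_image(n)
    pose=np.array([516.27,13.91,96.13,-.221])
    overlay(im,c,(260,140,400,250) if n=='wrist' else (250,150,350,250),5,f'pics/{n}4o.png',lift=5,bail=.8,pose=pose)
E
```

```text
clock: 4.25
eef_pos: [474.6, -30.4, 172.6]
tool_rot: [-3.14, 0.001, 1.348]
force: [0.8, 0.2, 0.9]
width: -0.1
[-22.9  -0.3  59.3] [0.77323217 0.19975311 0.88109165] 4.25
```

View pics/side4o.png

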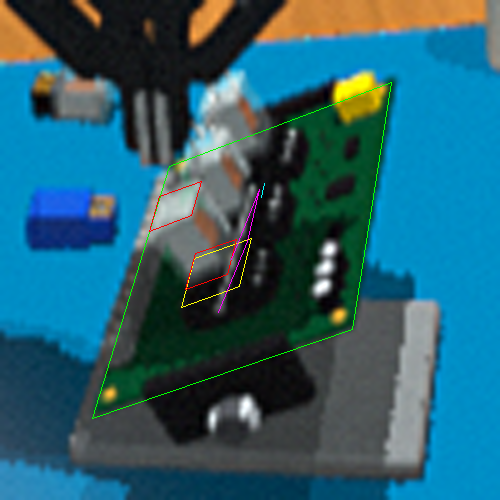

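View pics/wrist4o.png

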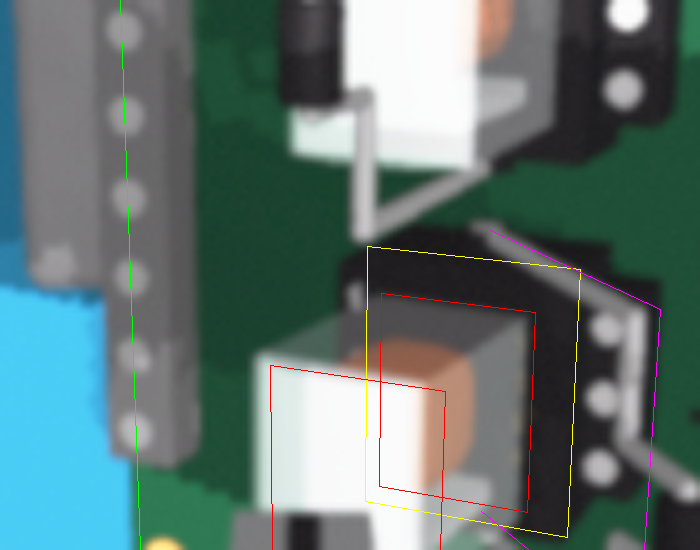

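```bash
python3 -m crank '[{"x":0.03,"y":0.28,"z":0.6,"spin":0},{"x":0,"y":0.28,"z":0.6,"spin":0},{"x":0,"y":0.24,"z":0.5,"spin":0},{"x":0,"y":0.04,"z":0.1,"spin":0},{"x":0,"y":0,"z":0,"spin":0}]'
python3 -m crank '[{"x":0,"y":0.05,"z":0.1,"spin":0},{"x":0,"y":0.04,"z":0.1,"spin":0},{"x":0,"y":0,"z":0,"spin":0}]'
python3 -m crank '[{"x":0,"y":0.05,"z":0.1,"spin":0},{"x":0,"y":0.04,"z":0.1,"spin":0},{"x":0,"y":0,"z":0,"spin":0}]'
```

```text
clock: 4.85
eef_pos: [483.3, -32.0, 155.0]
tool_rot: [-3.141, 0.0, 1.348]
force: [0.5, -0.8, 0.6]
width: -0.1
clock: 5.15
eef_pos: [484.2, -32.1, 153.3]
tool_rot: [-3.142, -0.0, 1.348]
force: [0.4, -0.5, -0.5]
width: -0.1
clock: 5.45
eef_pos: [485.2, -32.3, 151.3]
tool_rot: [3.142, -0.0, 1.348]
force: [0.9, 0.1, -0.1]
width: -0.0
```

```bash
for i in 1 2 3; do python3 -m crank '[{"x":0,"y":0.05,"z":0.1,"spin":0},{"x":0,"y":0,"z":0,"spin":0}]' | egrep 'eef|force'; done
```

```text
eef_pos: [485.7, -32.4, 150.3]
force: [0.1, 0.2, 1.7]
eef_pos: [486.4, -32.5, 149.4]
force: [-0.4, -0.2, 2.2]
eef_pos: [487.0, -32.7, 148.4]
force: [0.3, -0.2, 3.9]
```

```bash
for i in 1 2 3; do python3 -m crank '[{"x":0,"y":0.05,"z":0.1,"spin":0},{"x":0,"y":0,"z":0,"spin":0}]' | egrep 'eef|force'; done
```

```text
eef_pos: [488.4, -33.0, 148.1]
force: [-0.1, 0.8, 9.3]
eef_pos: [489.6, -33.2, 147.9]
force: [-0.5, 0.6, 16.3]
eef_pos: [489.7, -33.3, 147.8]
force: [-3.0, 0.6, 27.6]
```

```bash
python3 -m crank '[{"x":0,"y":-0.1,"z":-0.4,"spin":0},{"x":0,"y":-1.0,"z":-2.0,"spin":0},{"x":0,"y":-2.0,"z":-3,"spin":0},{"x":0,"y":-1.0,"z":-1,"spin":0},{"x":0,"y":0,"z":0,"spin":0}]'
python3 - <<'E'
from ov import *
for n in('side','wrist'):
    c=vision.calibration(n);im=vision.get_image(n);cv2.imwrite(f'pics/{n}5.png',im);np.save(f'{n}5.npy',c,allow_pickle=True)
    pose=np.array([516.27,13.91,96.13,-.221])
    b=(230,130,390,250) if n=='wrist' else (270,170,330,230)
    k=5 if n=='wrist' else 10
    cv2.imwrite(f'pics/{n}5c.png',cv2.resize(im[b[1]:b[3],b[0]:b[2]],None,fx=k,fy=k,interpolation=cv2.INTER_CUBIC))
im=cv2.imread('pics/side2.png')[170:230,270:330];cv2.imwrite('pics/side2d.png',cv2.resize(im,None,fx=10,fy=10,interpolation=cv2.INTER_CUBIC))
E
```

```text
clock: 7.15
eef_pos: [447.3, -23.4, 210.0]
tool_rot: [3.141, -0.001, 1.348]
force: [-0.2, 0.7, -0.7]
width: -0.1
```

View pics/wrist5c.png

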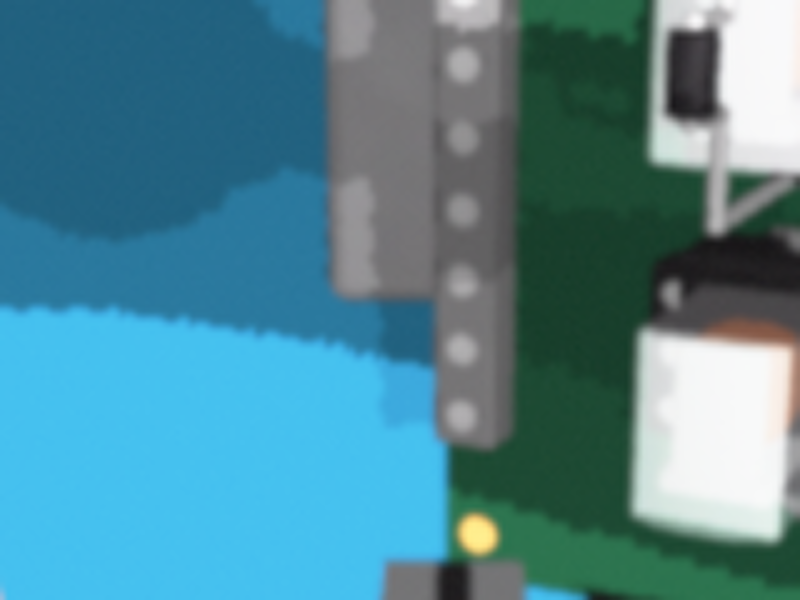

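View pics/side5c.png

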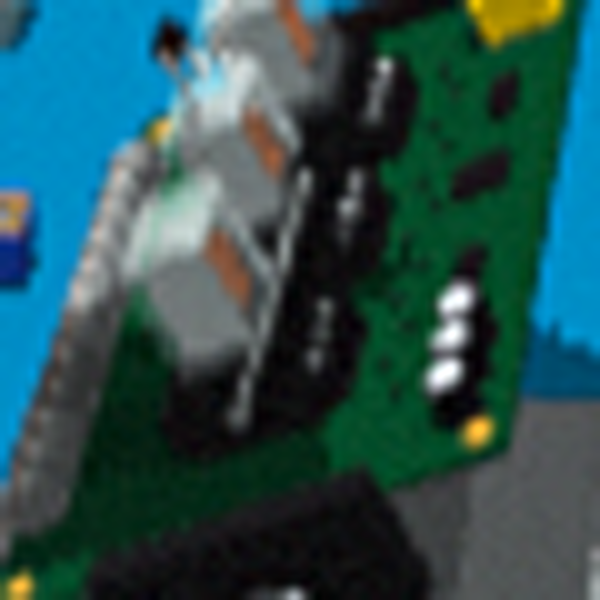

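View pics/side2d.png

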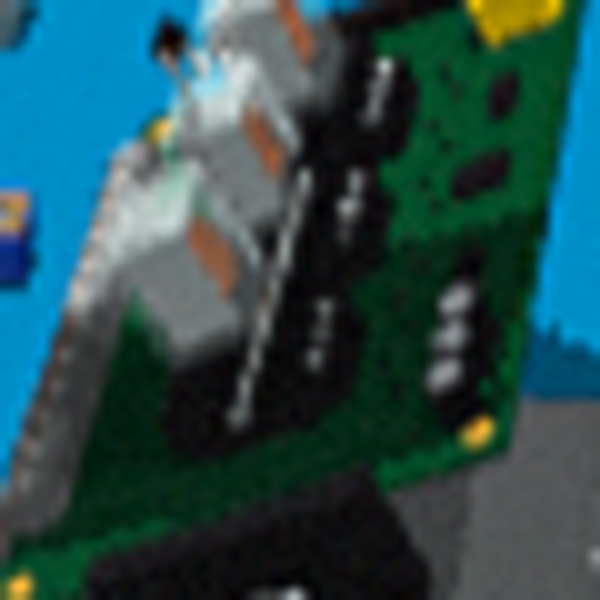

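Run:
```python
from ov import *
cs=vision.calibration('side');a=cv2.imread('pics/side2.png');b=cv2.imread('pics/side5.png')
g=lambda i:cv2.cvtColor(i,cv2.COLOR_BGR2GRAY)
# template of the relay's lower front region, before vs after
t=cv2.resize(a[184:206,285:297],None,fx=8,fy=8,interpolation=cv2.INTER_CUBIC)
w=cv2.resize(b[178:214,280:304],None,fx=8,fy=8,interpolation=cv2.INTER_CUBIC)
m=cv2.matchTemplate(w,t,cv2.TM_CCOEFF_NORMED);_,v,_,l=cv2.minMaxLoc(m)
print('shift px',l[0]/8+280-285,l[1]/8+178-184,v)
R=rot(-.221);P=np.array([497.,-35.06,113.35])
for L in(4,5,6):print(L,(proj(cs,P+R@[0,0,17])-proj(cs,P+R@[0,0,17+L])).round(2))
# orange copper centroids
hsv=cv2.cvtColor(cv2.resize(b[165:215,270:320],None,fx=4,fy=4,interpolation=cv2.INTER_CUBIC),cv2.COLOR_BGR2HSV)
mk=cv2.inRange(hsv,(3,80,70),(14,255,255));n,_,st,ce=cv2.connectedComponentsWithStats(mk)
print([(s[4],(c/4+[270,165]).round(1)) for s,c in zip(st,ce)][1:])
pose=np.array([516.27,13.91,96.13,-.221])
for y in(52,0,-52):print(proj(cs,pose[:3]+R@[0,y-10,19+17]).round(1))
```

```text
shift px 1.125 1.5 0.823482096195221
4 [[0.85 1.36]]
5 [[1.06 1.7 ]]
6 [[1.27 2.04]]
[(np.int32(172), array([299.5, 172.9])), (np.int32(3), array([286.7, 175.1])), (np.int32(203), array([296.4, 184.3])), (np.int32(14), array([271.4, 189.9])), (np.int32(1), array([272., 191.])), (np.int32(2), array([271.1, 192.8])), (np.int32(1), array([271.8, 192.5])), (np.int32(260), array([292.8, 196.6]))]
[[295.2 176.3]]
[[292.  188.1]]
[[288.6 200.8]]
```

```bash
python3 -m crank '[{"x":0,"y":2,"z":0,"spin":0},{"x":0,"y":3,"z":0,"spin":0},{"x":0,"y":3,"z":0.5,"spin":0},{"x":-0.06,"y":1.03,"z":0.5,"spin":0},{"x":0,"y":0,"z":0,"spin":0}]'
python3 -m crank '[{"x":0,"y":0,"z":1.5,"spin":0},{"x":0,"y":0,"z":1.5,"spin":0},{"x":0,"y":0,"z":1,"spin":0},{"x":0,"y":0,"z":0.4,"spin":0},{"x":0,"y":0,"z":0,"spin":0}]'
python3 - <<'E'
from ov import *
s=ctrl.read_state();P=np.array([496.3,-35.,114.8]);Rz=Rn.from_euler('z',-.221).as_matrix();print((Rz.T@(s['eef_pos']-P)).round(1))
for n in('side','wrist'):
    c=vision.calibration(n);im=vision.get_image(n)
    b=(220,120,400,260) if n=='wrist' else (270,150,350,220)
    k=4 if n=='wrist' else 9
    pose=np.r_[P-rot(-.221)@[0,-52,19],-.221]
    overlay(im,c,b,k,f'pics/{n}6.png',bail=.75,pose=pose)
E
```

```text
clock: 7.75
eef_pos: [536.1, -45.0, 197.2]
tool_rot: [-3.139, 0.002, 1.347]
force: [-0.6, -0.3, 0.0]
width: -0.2
clock: 8.25
eef_pos: [535.1, -44.3, 154.8]
tool_rot: [-3.14, 0.0, 1.348]
force: [-0.1, -0.0, -0.2]
width: 0.1
[39.9 -0.5 40. ]
```

View pics/wrist6.png

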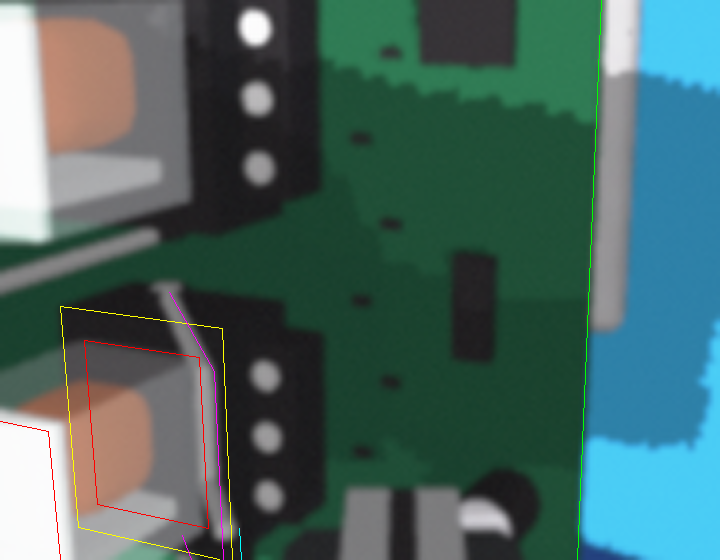

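View pics/side6.png

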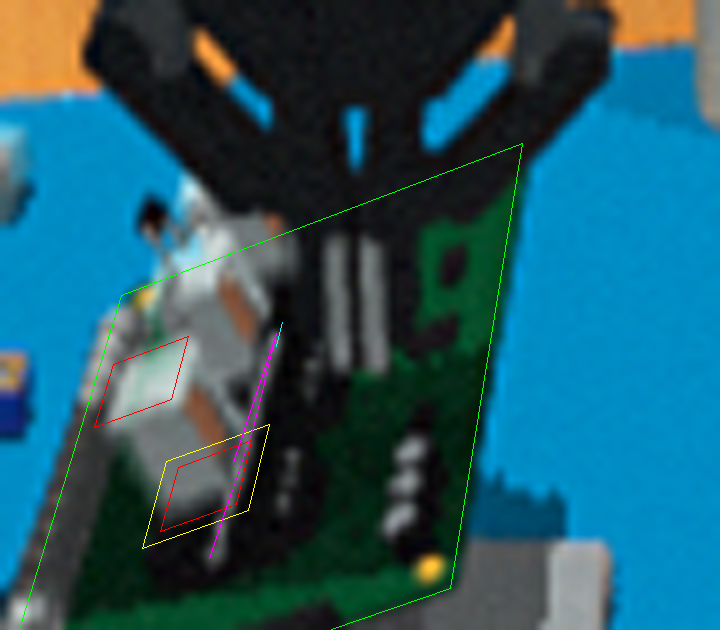

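```bash
python3 -m crank '[{"x":0.05,"y":-0.3,"z":0,"spin":0},{"x":0,"y":-0.3,"z":0,"spin":0},{"x":0,"y":-0.3,"z":0,"spin":0},{"x":0,"y":0,"z":0,"spin":0}]' | egrep 'eef|force'
for i in 1 2 3 ; do python3 -m crank '[{"x":0,"y":-0.2,"z":0,"spin":0},{"x":0,"y":-0.2,"z":0,"spin":0},{"x":0,"y":0,"z":0,"spin":0}]' | egrep 'eef|force'; done
```

```text
eef_pos: [526.9, -41.7, 155.5]
force: [0.2, -0.5, -0.9]
eef_pos: [523.1, -40.9, 155.3]
force: [0.4, -0.5, -0.4]
eef_pos: [519.1, -40.0, 155.2]
force: [1.5, -0.5, -0.0]
eef_pos: [515.2, -39.2, 155.2]
force: [-0.7, 0.4, -0.5]
```

```bash
for i in 1 2 3 ; do python3 -m crank '[{"x":0,"y":-0.2,"z":0,"spin":0},{"x":0,"y":-0.2,"z":0,"spin":0},{"x":0,"y":0,"z":0,"spin":0}]' | egrep 'eef|force'; done
python3 - <<'E'
from ov import *
s=ctrl.read_state();P=np.array([496.3,-35.,114.8]);Rz=Rn.from_euler('z',-.221).as_matrix();print((Rz.T@(s['eef_pos']-P)).round(1))
n='side';c=vision.calibration(n);im=vision.get_image(n)
pose=np.r_[P-rot(-.221)@[0,-52,19],-.221]
overlay(im,c,(270,150,350,220),9,f'pics/{n}7.png',bail=.35,pose=pose)
E
```

```text
eef_pos: [511.3, -38.3, 155.3]
force: [-0.0, 0.4, -0.3]
eef_pos: [507.4, -37.4, 155.3]
force: [0.9, -0.3, -0.1]
eef_pos: [503.5, -36.5, 155.3]
force: [0.3, 0.6, 0.1]
[ 7.4  0.1 40.5]
```

View pics/side7.png

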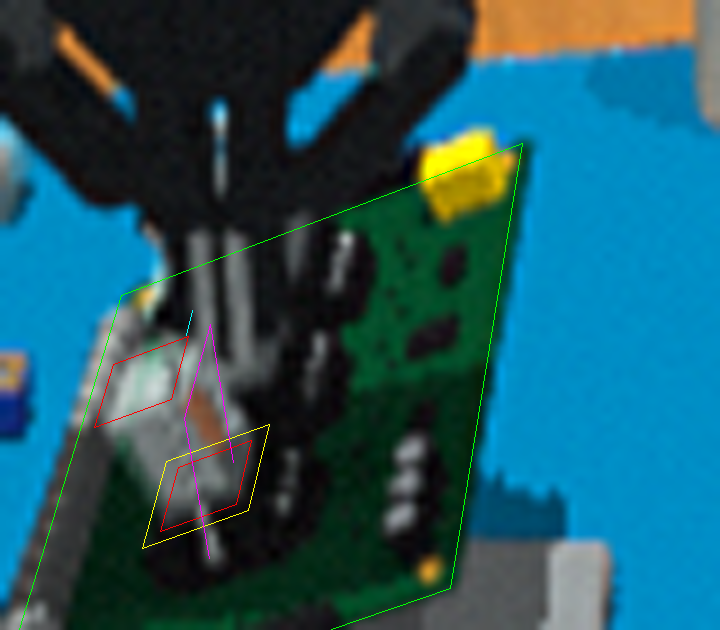

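```bash
for i in 1 2 3 4 5; do python3 -m crank '[{"x":0,"y":-0.1,"z":0,"spin":0},{"x":0,"y":-0.1,"z":0,"spin":0}]' | egrep 'eef|force'; done
```

```text
eef_pos: [502.1, -36.2, 155.3]
force: [0.6, -0.9, -0.3]
eef_pos: [500.2, -35.8, 155.4]
force: [0.7, -0.0, -0.5]
eef_pos: [498.2, -35.3, 155.3]
force: [0.8, -1.4, -0.2]
eef_pos: [496.4, -34.9, 155.4]
force: [0.7, -0.6, -0.4]
eef_pos: [494.5, -34.5, 155.4]
force: [1.7, -1.2, -0.2]
```

```bash
for i in 1 2 3; do python3 -m crank '[{"x":0,"y":-0.1,"z":0,"spin":0},{"x":0,"y":-0.05,"z":0,"spin":0},{"x":0,"y":0,"z":0,"spin":0}]' | egrep 'eef|force'; done
python3 - <<'E'
from ov import *
s=ctrl.read_state();P=np.array([496.3,-35.,114.8]);Rz=Rn.from_euler('z',-.221).as_matrix();print((Rz.T@(s['eef_pos']-P)).round(1))
n='side';c=vision.calibration(n);im=vision.get_image(n)
pose=np.r_[P-rot(-.221)@[0,-52,19],-.221]
overlay(im,c,(270,150,350,220),9,f'pics/{n}8.png',bail=.1,pose=pose)
E
```

```text
eef_pos: [492.1, -34.0, 155.2]
force: [0.7, -0.7, -0.4]
eef_pos: [491.0, -33.7, 155.3]
force: [0.4, -0.8, -0.2]
eef_pos: [489.6, -33.4, 155.3]
force: [1.2, -0.1, -0.4]
[-6.9  0.1 40.5]
```

View pics/side8.png

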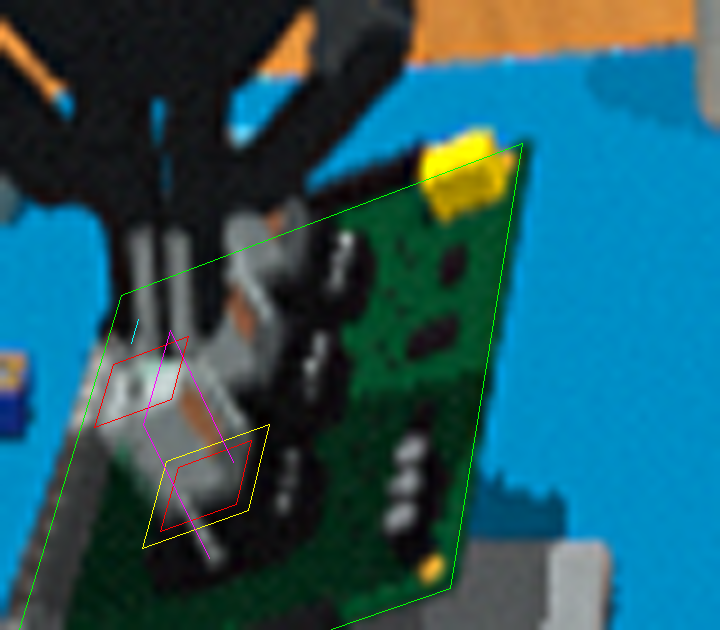

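Run:
```python
from ov import *
P=np.array([496.3,-35.,114.8]);pose=np.r_[P-rot(-.221)@[0,-52,19],-.221]
n='wrist';c=vision.calibration(n);im=vision.get_image(n)
cv2.imwrite('pics/wrist8c.png',cv2.resize(im[140:290,260:440],None,fx=4,fy=4,interpolation=cv2.INTER_CUBIC))
overlay(im,c,(260,140,440,290),4,f'pics/{n}8.png',bail=.1,pose=pose)
print(ctrl.read_state()['clock'],ctrl.read_state()['force'])
```

```text
12.6 [ 0.99498018  0.0770861  -0.98786543]
```

View pics/wrist8c.png

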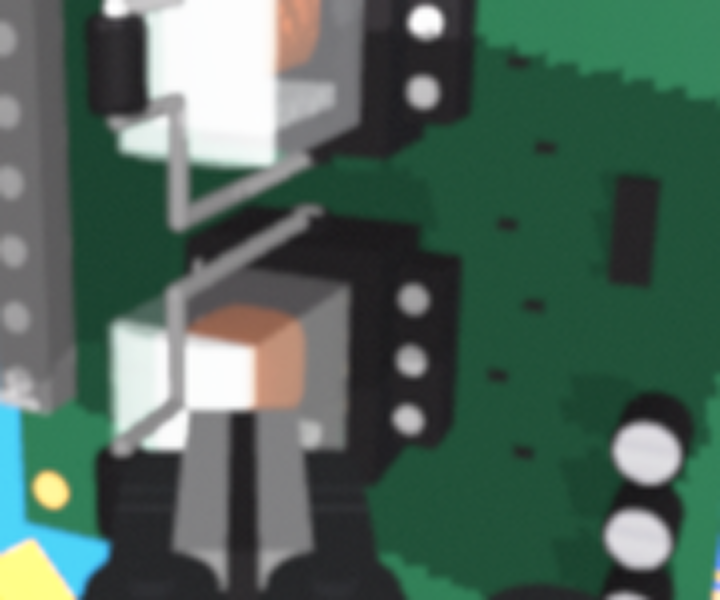

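View pics/wrist8.png

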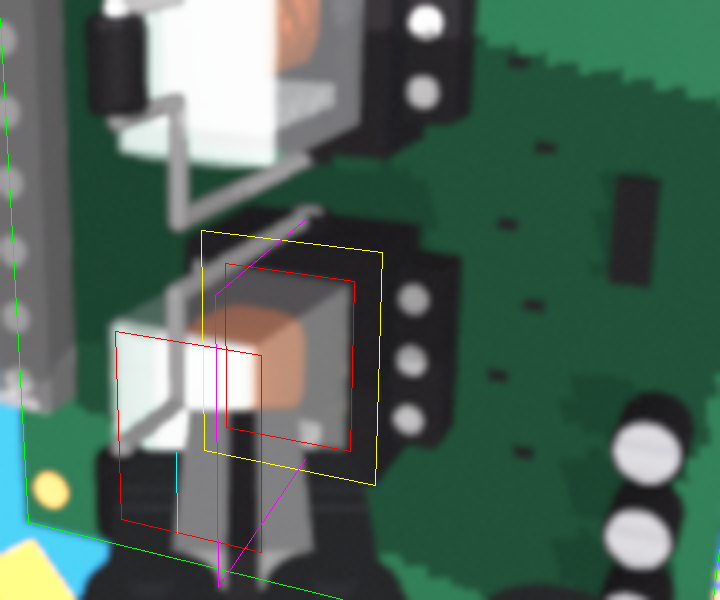

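Run:
```python
from ov import *
P=np.array([496.3,-35.,114.8]);R=rot(-.221);c=vision.calibration('wrist')
def X(y0,y,b,r):return (proj(c,P+R@[r*np.sin(b),y0+y,-8+r*np.cos(b)])[0]-[260,140])*4
print('nb bar',X(52,-21,0,43),'obs 178,222', 'nb hinge',X(52,-21,0,0))
for b in (-.12,-.05,0,.05,.1,.15):print(b,X(0,21,b,43).round(0),X(0,21,b,0).round(0),'obs 177,290; hinge 312,211')
for x in(-10.75,10.75):print('top edge',x,[((proj(c,P+R@[x,y,31.5])[0]-[260,140])*4).round(0) for y in (14,38)])
```

```text
nb bar [178.94028721 216.539551  ] obs 178,222 nb hinge [307.87793037 152.11510263]
-0.12 [146. 286.] [307. 214.] obs 177,290; hinge 312,211
-0.05 [166. 290.] [307. 214.] obs 177,290; hinge 312,211
0 [180. 292.] [307. 214.] obs 177,290; hinge 312,211
0.05 [195. 294.] [307. 214.] obs 177,290; hinge 312,211
0.1 [211. 296.] [307. 214.] obs 177,290; hinge 312,211
0.15 [227. 298.] [307. 214.] obs 177,290; hinge 312,211
top edge -10.75 [array([123., 323.]), array([117., 149.])]
top edge 10.75 [array([268., 347.]), array([269., 164.])]
```

```bash
python3 -m crank '[{"x":0,"y":0.3,"z":0,"spin":0},{"x":0,"y":0.5,"z":-0.5,"spin":0},{"x":0,"y":0,"z":-3,"spin":0},{"x":0,"y":-0.6,"z":-3,"spin":0},{"x":0,"y":-0.54,"z":0,"spin":0}]' 70
python3 -m crank '[{"x":0,"y":0,"z":0,"spin":0},{"x":0,"y":0,"z":0,"spin":0},{"x":0,"y":0,"z":0,"spin":0}]'
python3 - <<'E'
from ov import *
s=ctrl.read_state();P=np.array([496.3,-35.,114.8]);Rz=Rn.from_euler('z',-.221).as_matrix();print((Rz.T@(s['eef_pos']-P)).round(1))
pose=np.r_[P-rot(-.221)@[0,-52,19],-.221]
n='wrist';c=vision.calibration(n);im=vision.get_image(n);cv2.imwrite('pics/wrist9.png',im)
overlay(im,c,(220,120,420,270),4,f'pics/{n}9o.png',bail=0,stretch=1,pose=pose)
n='side';c=vision.calibration(n);im=vision.get_image(n)
overlay(im,c,(260,140,340,220),8,f'pics/{n}9o.png',bail=0,stretch=1,pose=pose)
E
```

```text
clock: 13.1
eef_pos: [488.6, -33.3, 223.5]
tool_rot: [3.136, -0.001, 1.347]
force: [-0.3, 0.1, -0.1]
width: 59.7
clock: 13.4
eef_pos: [486.0, -32.6, 219.5]
tool_rot: [-3.14, 0.0, 1.348]
force: [-0.4, 0.2, 0.2]
width: 59.5
[-1.060e+01  1.000e-01  1.047e+02]
```

View pics/wrist9.png

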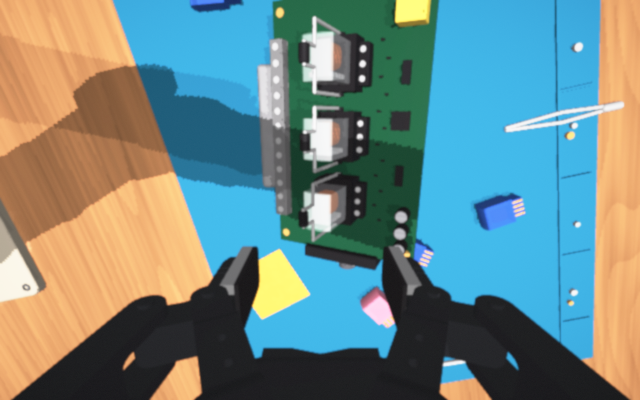

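View pics/wrist9o.png

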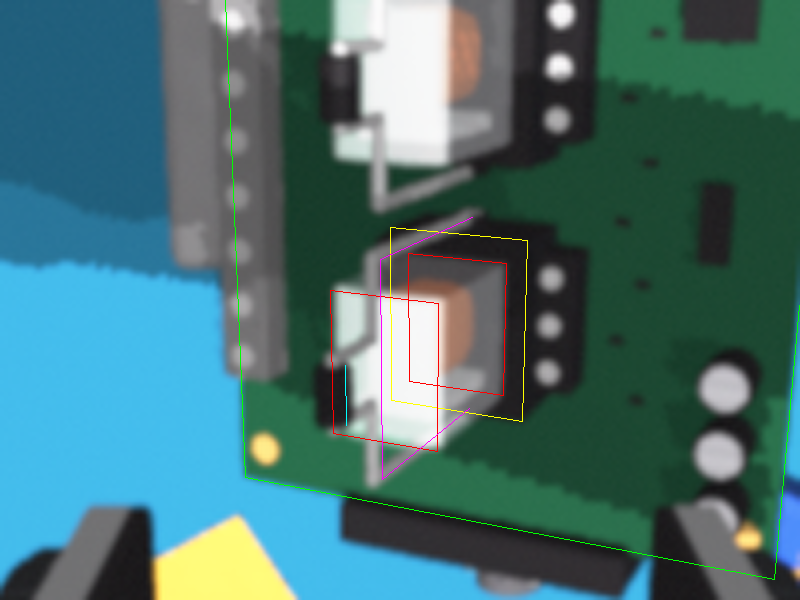

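View pics/side9o.png

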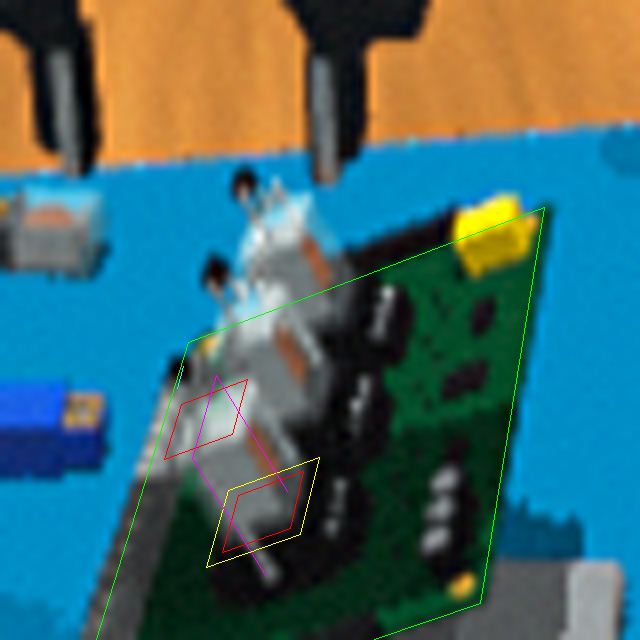

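```bash
python3 -m crank '[{"x":0,"y":0,"z":2.5,"spin":0},{"x":0,"y":0,"z":2.5,"spin":0},{"x":0,"y":0,"z":1.8,"spin":0},{"x":0,"y":0,"z":0.7,"spin":0},{"x":0,"y":0,"z":0,"spin":0}]'
python3 -m crank '[{"x":0,"y":0.03,"z":0.5,"spin":0},{"x":0,"y":0,"z":0.4,"spin":0},{"x":0,"y":0,"z":0.2,"spin":0},{"x":0,"y":0,"z":0,"spin":0},{"x":0,"y":0,"z":0,"spin":0}]' 45
python3 - <<'E'
from ov import *
s=ctrl.read_state();P=np.array([496.3,-35.,114.8]);Rz=Rn.from_euler('z',-.221).as_matrix();print((Rz.T@(s['eef_pos']-P)).round(1))
pose=np.r_[P-rot(-.221)@[0,-52,19],-.221]
n='wrist';im=vision.get_image(n);cv2.imwrite('pics/wrist10.png',cv2.resize(im[150:400,160:480],None,fx=2.5,fy=2.4,interpolation=cv2.INTER_CUBIC))
n='side';c=vision.calibration(n);im=vision.get_image(n);im=im[140:220,260:340]
cv2.imwrite('pics/side10.png',cv2.resize(im,None,fx=7,fy=7,interpolation=cv2.INTER_CUBIC))
E
```

```text
clock: 14.0
eef_pos: [485.8, -32.8, 144.4]
tool_rot: [-3.139, 0.001, 1.347]
force: [0.4, -0.4, 0.0]
width: 59.6
clock: 14.5
eef_pos: [486.9, -32.7, 134.5]
tool_rot: [3.141, -0.0, 1.348]
force: [0.2, -0.1, 0.4]
width: 38.3
[-9.7  0.2 19.7]
```

View pics/wrist10.png

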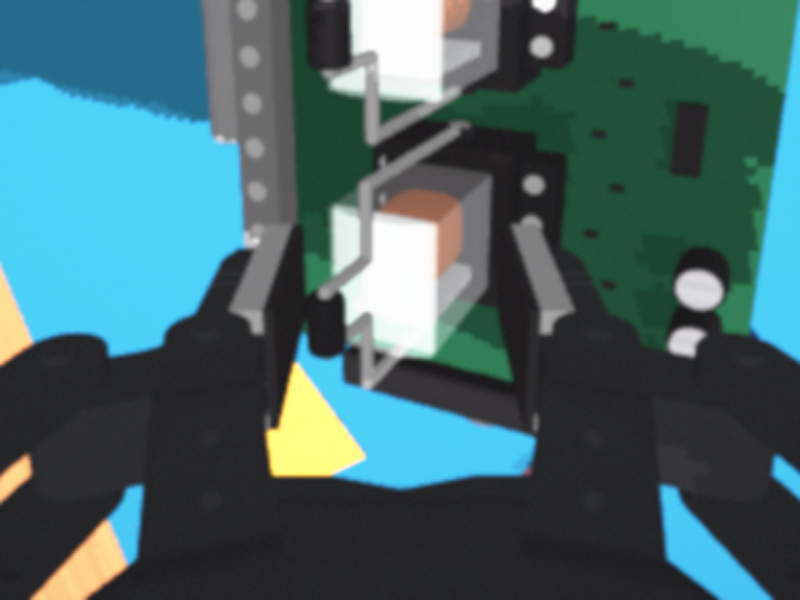

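View pics/side10.png

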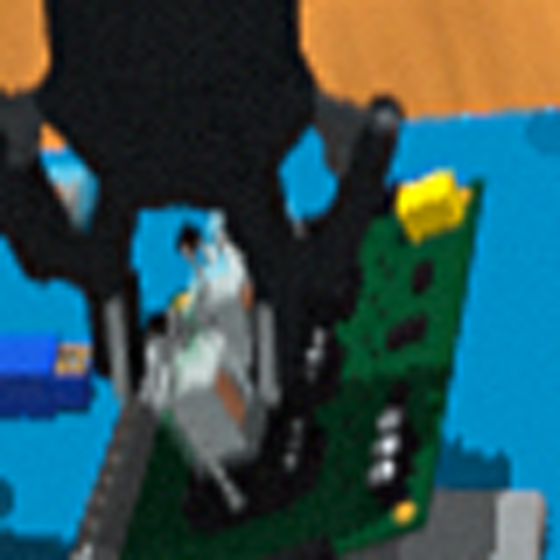

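```bash
python3 -m crank '[{"x":-0.02,"y":-0.05,"z":0.17,"spin":0},{"x":0,"y":0,"z":0,"spin":0},{"x":0,"y":0,"z":0,"spin":0}]' 34
python3 -m crank '[{"x":0,"y":0,"z":0,"spin":0},{"x":0,"y":0,"z":0,"spin":0}]' 28
python3 - <<'E'
from cell import ctrl,vision
import cv2
im=vision.get_image('wrist');cv2.imwrite('pics/wrist11.png',cv2.resize(im[150:400,160:480],None,fx=2.5,fy=2.4,interpolation=cv2.INTER_CUBIC))
E
```

```text
clock: 14.9
eef_pos: [486.0, -32.8, 132.5]
tool_rot: [-3.141, -0.0, 1.348]
force: [-0.8, 0.1, 0.1]
width: 29.1
clock: 15.1
eef_pos: [486.5, -32.9, 132.7]
tool_rot: [3.141, -0.0, 1.348]
force: [-0.4, -0.6, 1.5]
width: 24.4
```

View pics/wrist11.png

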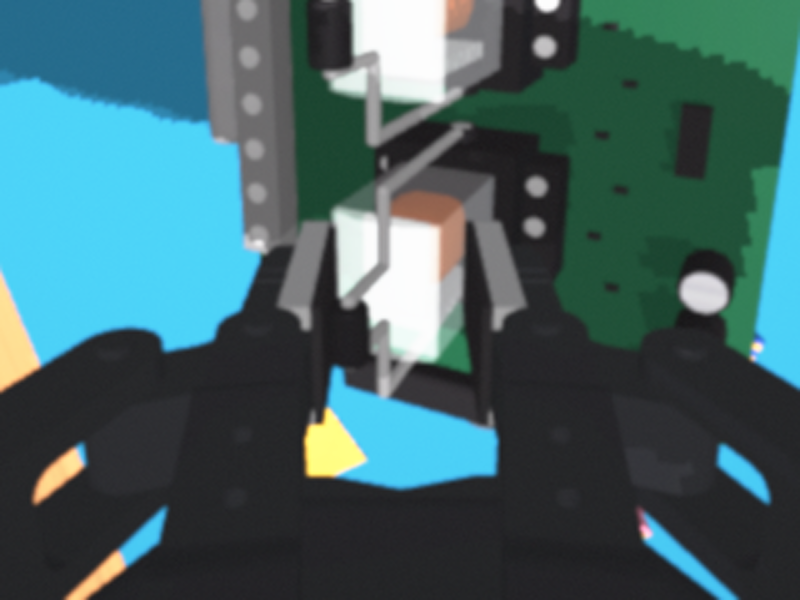

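```bash
python3 -m crank '[{"x":0,"y":0,"z":0,"spin":0},{"x":0,"y":0,"z":0,"spin":0}]' 25
python3 -m crank '[{"x":0,"y":0,"z":0,"spin":0},{"x":0,"y":0,"z":0,"spin":0}]' 20
python3 - <<'E'
from cell import ctrl,vision
import cv2
im=vision.get_image('wrist');cv2.imwrite('pics/wrist12.png',cv2.resize(im[150:400,160:480],None,fx=2.5,fy=2.4,interpolation=cv2.INTER_CUBIC))
E
```

```text
clock: 15.35
eef_pos: [486.4, -32.9, 132.9]
tool_rot: [3.141, -0.0, 1.348]
force: [-0.9, -0.7, 5.1]
width: 23.0
clock: 15.55
eef_pos: [486.5, -32.9, 132.9]
tool_rot: [3.141, -0.0, 1.348]
force: [-1.3, 0.1, 6.3]
width: 22.8
```

View pics/wrist12.png

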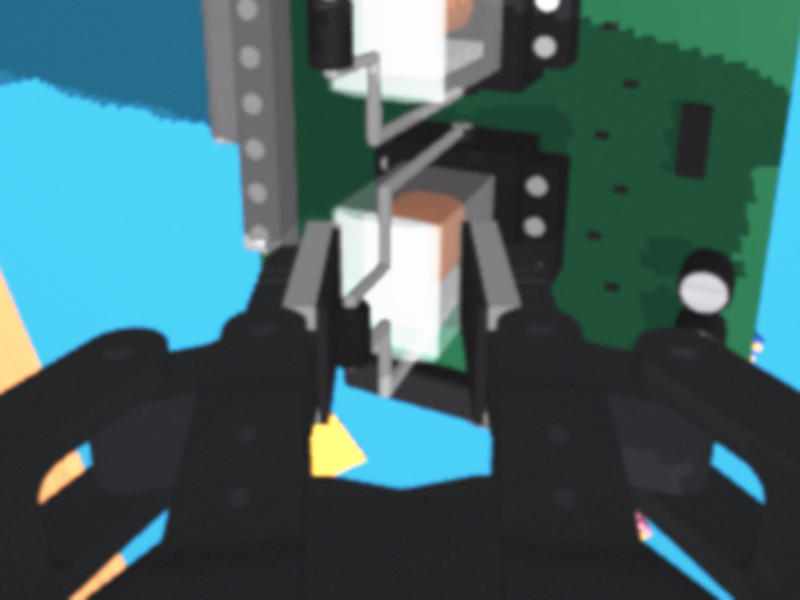

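```bash
python3 -m crank '[{"x":0,"y":0,"z":0,"spin":0},{"x":0,"y":0,"z":0,"spin":0},{"x":0,"y":0,"z":0,"spin":0}]' 0; python3 -m crank '[{"x":0,"y":-0.04,"z":-0.09,"spin":0},{"x":0,"y":0,"z":0,"spin":0},{"x":0,"y":0,"z":0,"spin":0}]'
```

```text
clock: 15.9
eef_pos: [486.4, -32.9, 132.9]
tool_rot: [3.141, -0.0, 1.348]
force: [-0.8, -0.0, 4.8]
width: 23.0
clock: 16.2
eef_pos: [486.4, -32.9, 133.4]
tool_rot: [3.141, 0.0, 1.348]
force: [2.5, -0.8, -2.2]
width: 22.5
```

```bash
cat > rd.py <<'E'
from fit import *
import time
s=ctrl.read_state();R=rot(-.221);P=np.array([496.3,-35.,114.8])
print('t',round(s['clock'],2),'rel',(R.T@(s['eef_pos']-P)).round(1),'Fs',(R.T@s['force']).round(1),'w',round(s['width'],1))
E
python3 rd.py
for i in 1 2; do python3 -m crank '[{"x":0,"y":-0.04,"z":-0.09,"spin":0},{"x":0,"y":0,"z":0,"spin":0}]' >/dev/null; python3 rd.py; done
```

```text
t 16.2 rel [-1.3 -0.1 21.1] Fs [ 1.4 -0.3 -3.1] w 22.5
t 16.4 rel [-1.3 -0.1 22.1] Fs [ 0.5  0.4 -8. ] w 22.8
t 16.6 rel [-1.3 -0.1 23.1] Fs [ 0.9 -0.5 -9.6] w 22.8
```

```bash
python3 -m crank '[{"x":0,"y":-0.04,"z":-0.09,"spin":0},{"x":0,"y":0,"z":0,"spin":0}]' >/dev/null; python3 rd.py; python3 -m crank '[{"x":0,"y":-0.02,"z":-0.05,"spin":0},{"x":0,"y":0,"z":0,"spin":0}]' >/dev/null; python3 rd.py
```

```text
t 16.8 rel [ 0.  -0.1 23.8] Fs [  2.6  -0.2 -10.7] w 22.2
t 17.0 rel [ 0.1 -0.1 24.2] Fs [  2.2  -0.1 -12.8] w 21.7
```

```bash
python3 -m crank '[{"x":0,"y":-0.02,"z":-0.05,"spin":0},{"x":0,"y":0,"z":0,"spin":0}]' >/dev/null; python3 rd.py
python3 - <<'E'
from cell import ctrl,vision
import cv2
im=vision.get_image('wrist');cv2.imwrite('pics/wrist13.png',cv2.resize(im[150:400,160:480],None,fx=2.5,fy=2.4,interpolation=cv2.INTER_CUBIC))
E
python3 rd.py
```

```text
t 17.2 rel [ 0.1 -0.1 24.7] Fs [  2.   -0.5 -14.2] w 22.3
t 17.25 rel [ 0.  -0.2 24.7] Fs [  2.3   1.  -12.2] w 21.9
```

View pics/wrist13.png

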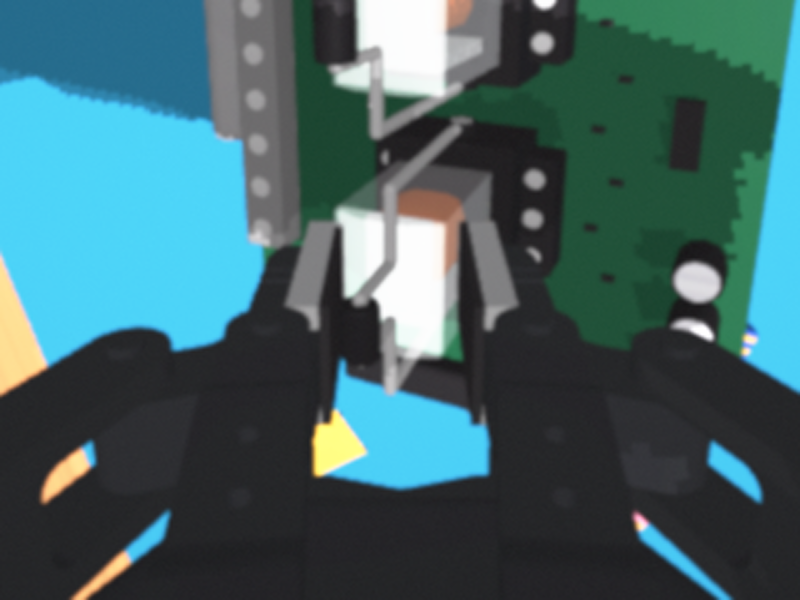

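```bash
python3 -m crank '[{"x":0,"y":-0.03,"z":-0.06,"spin":0},{"x":0,"y":0,"z":0,"spin":0}]' >/dev/null; python3 rd.py; python3 -m crank '[{"x":0,"y":0,"z":0,"spin":0},{"x":0,"y":0,"z":0,"spin":0}]' >/dev/null; python3 rd.py; python3 -m crank '[{"x":0,"y":0,"z":0,"spin":0}]' >/dev/null; python3 rd.py
```

```text
t 17.45 rel [ 0.1 -0.1 25.2] Fs [  2.2  -0.2 -14.6] w 22.3
t 17.65 rel [ 0.1 -0.1 25.2] Fs [  2.8  -0.2 -13.9] w 21.9
t 17.75 rel [ 0.1 -0.1 25.2] Fs [  2.6  -0.3 -13.9] w 22.2
```

```bash
python3 -m crank '[{"x":0,"y":-0.03,"z":-0.06,"spin":0},{"x":0,"y":0,"z":0,"spin":0}]' >/dev/null; python3 rd.py; for i in 1 2 3; do python3 -m crank '[{"x":0,"y":0,"z":0,"spin":0},{"x":0,"y":0,"z":0,"spin":0},{"x":0,"y":0,"z":0,"spin":0},{"x":0,"y":0,"z":0,"spin":0}]' >/dev/null; python3 rd.py; done
```

```text
t 17.95 rel [ 0.1 -0.2 25.8] Fs [  1.8  -0.2 -15.6] w 22.0
t 18.35 rel [ 0.1 -0.1 25.8] Fs [  2.5   0.1 -14.6] w 22.0
t 18.75 rel [ 0.1 -0.1 25.8] Fs [  0.8   0.2 -15.3] w 22.1
t 19.15 rel [ 0.1 -0.1 25.8] Fs [  1.9   0.2 -15.5] w 22.1
```

```bash
python3 - <<'E'
from cell import vision
import cv2
cv2.imwrite('pics/side13.png',vision.get_image('side'));cv2.imwrite('pics/wrist14.png',vision.get_image('wrist'))
E
for i in 1 2 3; do python3 -m crank '[{"x":0,"y":0.04,"z":0.09,"spin":0},{"x":0,"y":0.04,"z":0.09,"spin":0},{"x":0,"y":0,"z":0,"spin":0}]' >/dev/null; python3 rd.py; done
```

```text
t 19.55 rel [ 0.  -0.1 24.2] Fs [  2.3  -0.2 -11.3] w 22.3
t 19.85 rel [-0.  -0.1 22.6] Fs [ 3.5  0.9 -6.5] w 21.8
t 20.15 rel [-0.2 -0.1 21.6] Fs [4.8 1.6 7.4] w 22.0
```

```bash
python3 -m crank '[{"x":0,"y":0,"z":0,"spin":0},{"x":0,"y":0,"z":0,"spin":0},{"x":0,"y":0,"z":0,"spin":0},{"x":0,"y":0,"z":0,"spin":0}]' 55; python3 rd.py
python3 - <<'E'
from ov import *
P=np.array([496.3,-35.,114.8]);R=rot(-.221)
c=vision.calibration('wrist');im=vision.get_image('wrist');cv2.imwrite('pics/wrist15.png',cv2.resize(im[150:400,160:480],None,fx=2.5,fy=2.4,interpolation=cv2.INTER_CUBIC))
f=lambda q:((proj(c,q)[0]-[160,150])*[2.5,2.4]).round(0)
print('nb bar',f(P+R@[0,31,35]),[f(P+R@[43*np.sin(b),21,-8+43*np.cos(b)]) for b in(-.05,0,.05)],'relay corners y14',[f(P+R@[x,14,z]) for x,z in((-10.75,31.5),(10.75,31.5))],[f(P+R@[-10.75,14,31.5+4])])
E
```

```text
clock: 20.55
eef_pos: [485.1, -32.5, 132.7]
tool_rot: [-3.14, 0.0, 1.348]
force: [-0.7, 0.5, -0.2]
width: 47.1
t 20.55 rel [-2.8 -0.1 21. ] Fs [-0.8  0.3  0.1] w 47.1
nb bar [382. 137.] [array([372., 187.]), array([383., 189.]), array([394., 191.])] relay corners y14 [array([340., 208.]), array([446., 227.])] [array([330., 215.])]
```

View pics/wrist15.png

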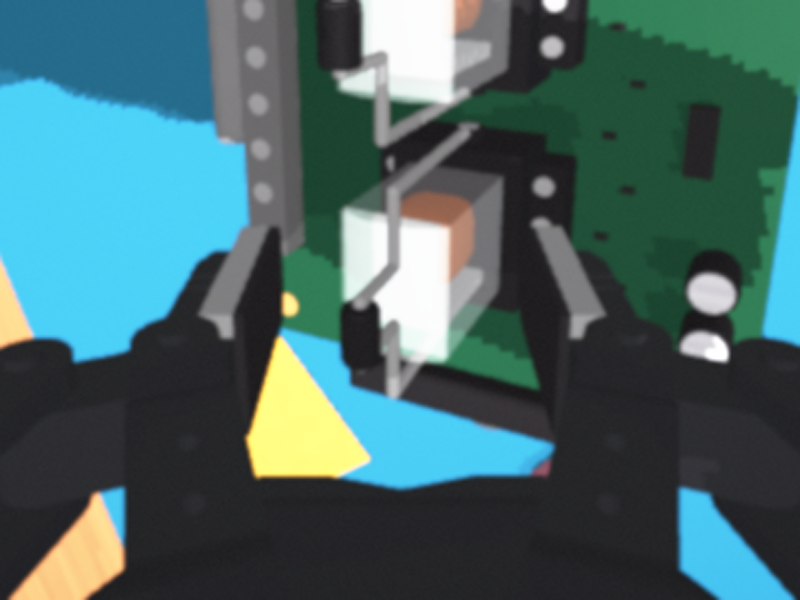

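The relay is home again and let go. The wire stands at about +0.045 rad, so I'll nudge it to the middle with the inner face of the up-slope finger.

```bash
python3 -m crank '[{"x":0,"y":0,"z":-0.7,"spin":0},{"x":0,"y":0,"z":-1.0,"spin":0},{"x":0,"y":0,"z":-0.6,"spin":0},{"x":0,"y":0,"z":0,"spin":0}]' 
python3 -m crank '[{"x":0,"y":-0.5,"z":0,"spin":0},{"x":0,"y":-0.7,"z":0,"spin":0},{"x":0,"y":-0.7,"z":0,"spin":0},{"x":0,"y":-0.3,"z":0,"spin":0},{"x":0,"y":0,"z":0,"spin":0}]'
cat > bl.py <<'E'
from ov import *
import sys
P=np.array([496.3,-35.,114.8]);R=rot(-.221);Rz=Rn.from_euler('z',-.221).as_matrix()
s=ctrl.read_state();print(s['clock'],(Rz.T@(s['eef_pos']-P)).round(1),(Rz.T@s['force']).round(1),s['width'])
c=vision.calibration('wrist');im=vision.get_image('wrist')
b=proj(c,P+R@[0,10,40])[0].astype(int);x0=max(0,min(b[0]-90,460));y0=max(0,min(b[1]-70,250))
cv2.imwrite(sys.argv[1],cv2.resize(im[y0:y0+150,x0:x0+180],None,fx=4,fy=4,interpolation=cv2.INTER_CUBIC))
f=lambda q:((proj(c,q)[0]-[x0,y0])*4).round(0)
print('nb bar',f(P+R@[0,31,35]),[f(P+R@[43*np.sin(b),21,-8+43*np.cos(b)]) for b in(-.05,0,.05)],'relay y14',[f(P+R@[x,14,31.5]) for x in (-10.75,10.75)])
E
python3 bl.py pics/w16.png
```

```text
clock: 21.0
eef_pos: [486.9, -32.8, 157.2]
tool_rot: [3.139, -0.001, 1.348]
force: [-0.1, -0.2, 0.5]
width: 46.8
clock: 21.5
eef_pos: [463.7, -27.7, 155.9]
tool_rot: [-3.141, -0.0, 1.348]
force: [0.1, 0.6, 0.4]
width: 47.2
21.5 [-33.4  -0.   41.1] [-0.1  0.6  0.4] 47.1977387111036
nb bar [382. 114.] [array([363., 187.]), array([379., 190.]), array([395., 192.])] relay y14 [array([310., 221.]), array([466., 244.])]
```

View pics/w16.png

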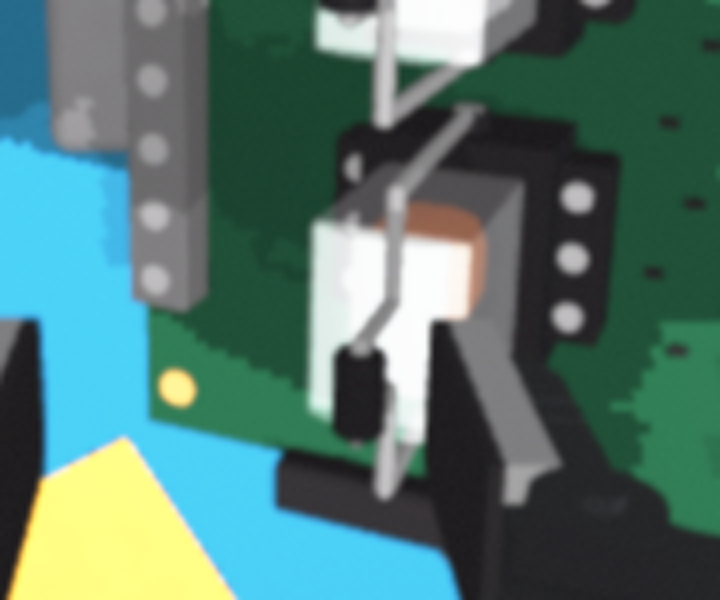

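```bash
python3 -m crank '[{"x":0,"y":-0.3,"z":0,"spin":0},{"x":0,"y":-0.2,"z":0,"spin":0},{"x":0,"y":-0.1,"z":0,"spin":0},{"x":0,"y":0,"z":0,"spin":0}]' |grep force
python3 bl.py pics/w17.png
```

```text
force: [0.9, -0.6, -0.1]
21.95 [-38.5  -0.   41.2] [ 1.  -0.3 -0.1] 47.31044799730453
nb bar [382. 113.] [array([362., 186.]), array([378., 189.]), array([395., 191.])] relay y14 [array([307., 220.]), array([465., 244.])]
```

View pics/w17.png

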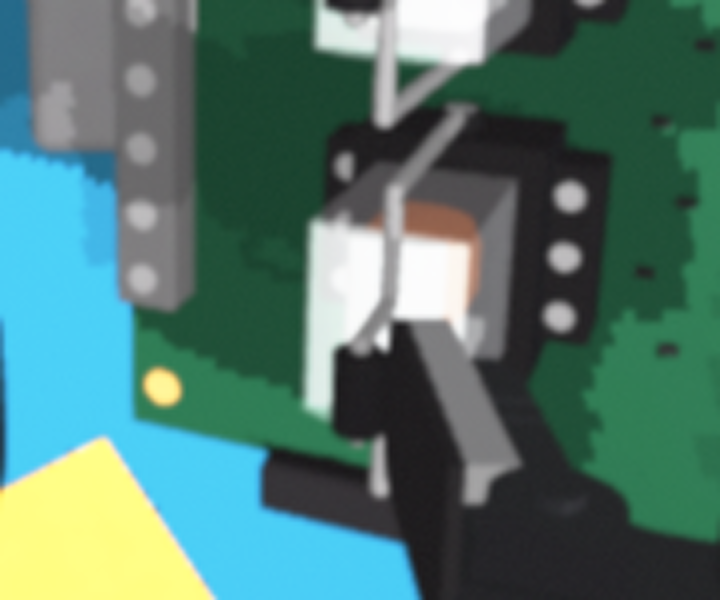

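```bash
python3 -m crank '[{"x":0,"y":-0.1,"z":0,"spin":0},{"x":0,"y":-0.1,"z":0,"spin":0},{"x":0,"y":-0.05,"z":0,"spin":0},{"x":0,"y":0,"z":0,"spin":0}]' |grep force
python3 bl.py pics/w18.png
```

```text
force: [1.5, -0.6, -0.3]
22.4 [-41.   -0.   41.2] [ 1.6 -0.2 -0.3] 47.178612457991925
nb bar [382. 114.] [array([362., 187.]), array([379., 189.]), array([395., 191.])] relay y14 [array([307., 220.]), array([465., 244.])]
```

View pics/w18.png

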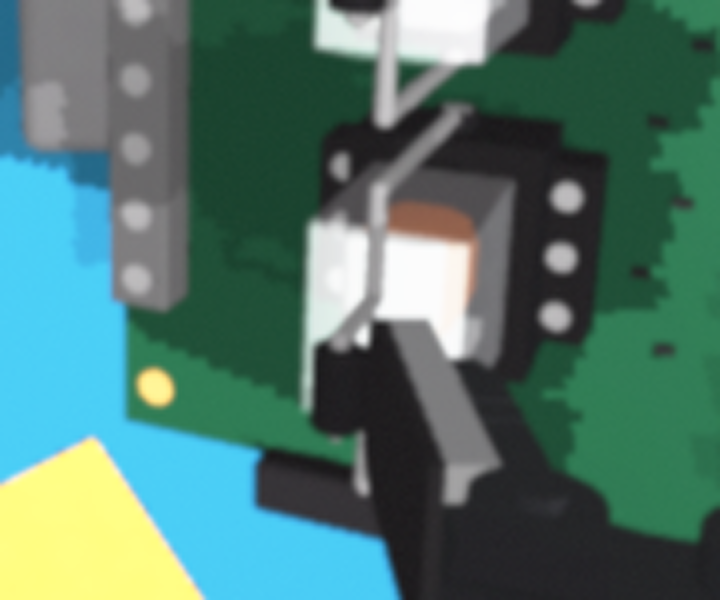

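```bash
python3 -m crank '[{"x":0,"y":0.3,"z":0,"spin":0},{"x":0,"y":0.7,"z":0,"spin":0},{"x":0,"y":0.5,"z":-1,"spin":0},{"x":0,"y":0,"z":-3,"spin":0},{"x":0,"y":0,"z":-3,"spin":0}]' |grep force
python3 -m crank '[{"x":0,"y":0,"z":-3,"spin":0},{"x":0,"y":0,"z":0,"spin":0},{"x":0,"y":0,"z":0,"spin":0},{"x":0,"y":0,"z":0,"spin":0}]'
python3 bl.py pics/w19.png
python3 - <<'E'
from cell import vision
import cv2
a=vision.get_image('top');cv2.imwrite('pics/top19.png',a)
b=vision.get_image('side');cv2.imwrite('pics/side19.png',cv2.resize(b[100:360,200:480],None,fx=2.8,fy=2.3))
E
```

```text
force: [0.7, -0.2, -0.3]
clock: 23.35
eef_pos: [470.3, -29.2, 255.1]
tool_rot: [-3.14, 0.0, 1.348]
force: [-0.4, -0.4, 0.3]
width: 47.1
23.35 [-26.6   0.  140.3] [-0.3 -0.5  0.3] 47.103144302693984
nb bar [374. 177.] [array([363., 225.]), array([373., 226.]), array([383., 227.])] relay y14 [array([332., 251.]), array([428., 261.])]
```

View pics/w19.png

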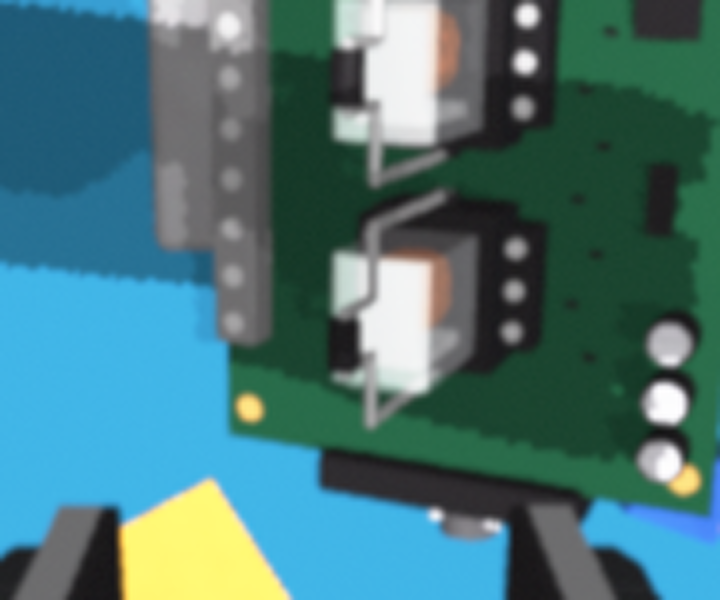

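View pics/side19.png

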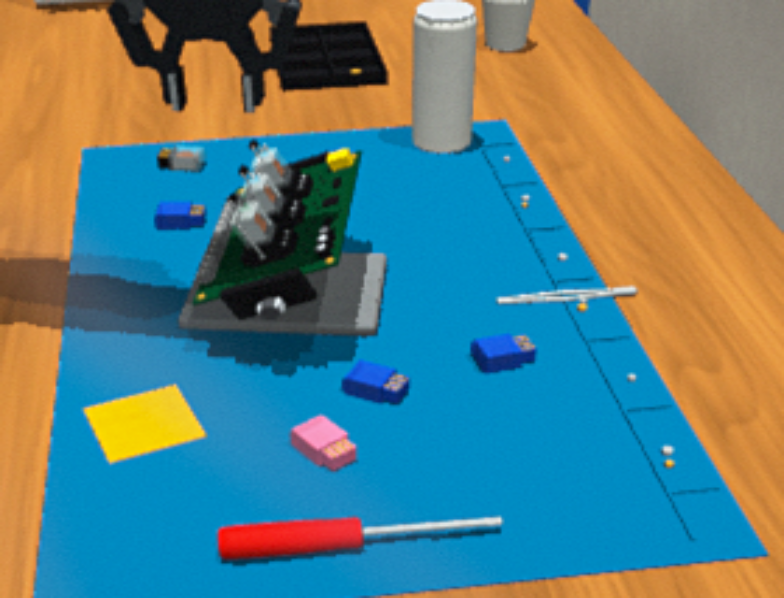

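```bash
python3 -c "
from cell import ctrl
print(ctrl.finish_job())"
```

```text
the job is handed in; nothing more can be done
None
```

The relay is seated and held by its wire, it passed the pull test, and I handed the job in at about 23.5 s.

- **Press:** I pushed the unsecured relay (the right-hand one in the top view) home with shut fingertips until it stopped hard, at about 28 N. The side picture then showed it about 5 mm lower, level with the two fixed relays.
- **Wire:** I swung it over by the thumb loop. It snapped across without a clear force peak in my readings, and the picture afterwards showed it straight.
- **Pull:** I gripped the relay across x and drew it out along the socket axis. The wrist force held at 14.6 to 15.6 N for about 1.2 s and never read above that. The tool rose about 5 mm, as the wire's stiffness would suggest.
- **Grip:** The tool could only point straight down, so the pads met the tilted relay at an angle. During the pull the gripper shifted about 1.3 mm across the relay, but the pull force held.
- **Easing off:** I lowered the relay until it bore on the socket again, at about 7 N, then let go.
- **Straightening the wire:** The grip had left the wire at about +0.045 rad, so I nudged it back to the middle.

In the last pictures the wire reads 0 ± 0.02 rad and the relay's corner is within a pixel of its home position. The gripper was clear, with the wrist force near 0. The bystanders in the last side picture look to be where they were at the start.

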